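# Warm the lidded jars on the tray

## Robot

A 6-joint arm with a two-finger parallel gripper is mounted at the origin on the work surface. World frame = base frame: x ahead of the robot, y to its left, z up, the work surface at z = 0. Lengths are in m, angles in rad, forces in N, time in s.
With the tool pointing down it reaches from about 0.375 to 0.9 m from the base axis. Payload 3.1 kg.
Tool frame: the origin (TCP) lies at the very end of the fingers, on their centre line; the grasp point (between the pads) lies 19 mm behind it; z points along the fingers, y is the line along which they close (so a half turn about z gives the same grasp; the last joint's range is limited). The gripper opens to 85 mm and grips with 20 to 120 N. Pads are 22 mm wide; open, the fingers measure 114 mm over their backs; the gripper's body (76 mm by 85 mm) begins 54 mm behind the grasp point. The pads swing forward as they close: fully open they stand 13 mm farther back than shut.
Start: joints at [0.958, 0.527, 1.433, -0, 1.181, -0.178], TCP at [0.263, 0.567, 0.231] pointing down, gripper open.
Joint ranges: [-3.08, 3.08], [-0.75, 2.2], [0.22, 2.44], [-1.43, 4.57], [0, 2.65], [-2.85, 2.85]. Speed limits (rad/s): [2.79, 2.79, 3.14, 3.14, 3.14, 3.14].

## Interface

Orientations are given as a rotation vector (axis times angle).
In Python, from station import manip gives the robot as it stands.
- The arm moves only by the tool move_arm, never from a script. Its argument "steps" is a list of rows, each an object of numbers: "x", "y", "z": the shift along the tool's x, y, z scaled (see below); "ax", "ay", "az": the turn, a rotation vector about the tool's x, y, z scaled (see below); "fingers": the opening, from 0 (shut) to 1 (fully open). In form: [{"x": .., "y": .., "z": .., "ax": .., "ay": .., "az": .., "fingers": ..}, ...]. A call has exactly 8 rows; each row shifts and turns the commanded pose from where the row before left it, along the tool's axes as they then stand; what a row does not reach is not made up. The controller multiplies each number of a shift by 0.05 m and each number of a turn by 8 degrees. A row lasts 1/8 s, in which the tool goes at most 62.5 mm and 10.7 degrees, less where a joint would pass 70% of its speed; a pose out of reach is approached as far as the arm can. A call with a number of a shift or a turn outside -1 to 1 is refused whole. A call with a gripper value outside its range is refused whole. The fingers move at their own pace and stop on an object; the grip force is fixed at half the most. Time passes only in rows, so rows that do not move let the fingers close, or fill a call up. It gives the time, the measured TCP pose, the force, the opening and the grip force at its end, in the units of the state.
- manip.sense(): the state, without advancing time (a new reading comes with each control period).
- manip.camera(name): name is "scene" or "top" or "wrist"; returns (picture, depth): 480x640x3 uint8, red, green, blue; 480x640 float32, m along the optical axis (not along the pixel's ray), 0 where there is no reading.
- manip.camera_params(name): a dict with "fov_y" (degrees; the focal length in pixels is half the picture's height over the tangent of half this angle, whatever the lens; pixels are square), "cx", "cy" (the principal point, pixels), "extrinsics" (4x4, takes a point from camera to world coordinates); the wrist camera has in their place "mount" (4x4, takes a point from camera to tool coordinates, whose origin is the TCP and whose axes are the flange's). Camera axes: x right, y down, z forward; pixel columns grow to the right and rows downward; lengths in m; the calibration is good to about 2 mm. A picture is of the moment at which its call begins: read the wrist's pose just before it. camera_params takes no time and is no camera call.
- manip.hand_in(): hands the job in; it is judged then, once.
The state is a dict: "time_s": time; "joint_pos": joint angles; "joint_velocities": joint speeds; "joint_efforts": joint torques, N m; "eef_pos": TCP position; "eef_rot": TCP orientation; "force": force on the tool from outside, world axes, zero at the start; "wrist_torque": the same for the moment, N m; "gripper_width": opening from 0.0 (shut) to 1.0 (fully open); "grip_force": force on a finger pad.
Only numpy, scipy, OpenCV 4.12 (cv2) and the standard library are available. Lean on these libraries where they do the work, as an engineer would, in place of code of your own. Each camera call takes 0.05 s, during which the arm holds its last target. There are 200 camera calls.

## Task

Slide the warming tray's fader fully to its off end (the right-hand end seen from the robot, small dot); with it off, stand all the open jars that are there upright and wholly on the dark warming tray and cover each with the lid of its own size, properly seated. Then push the fader all the way to the full end (left, large dot) to start the tray, and bring it back until it stands level with the tip of the brass pointer. Leave the pointer and the other things on the bench alone; a lid without a jar may stay where it is.

Things in the scene. Friction and masses are not known exactly. Their poses are not given: they have to be found in the camera images.
- tray: fixed warming tray: dark plate 140 (x) x 320 (y) mm, 20 mm high. Origin: centre of its underside; the top is at z = +20 mm; x is its short side, y its long side
- console: fixed low white control console of the tray, 100 (x) x 200 (y) x 12 mm. Origin: centre of its underside. A fader track (40 mm wide, top 26 mm above the table) runs along the console's y axis at x = -15 mm; the row of ticks and the brass pointer lie at x > 0. The small black dot marks the off end (-y, to the right seen from the robot), the large dot the full end (+y, left)
- fader (a joint): position of the fader grip on its track, m: 0 = off end stop (-y of console), 0.12 = full end stop (+y). The grip is a black block 28 (x) x 20 (y) x 40 mm standing on the track, from 27 to 67 mm above the table; it slides with about 1.5 N and stays where it is left
- fader_top (a point): centre of the top of the fader grip, 67 mm above the table; at joint value v it lies at x = -15 mm, y = v - 60 mm in the console's frame
- pointer (a joint): position of the brass pointer along the same scale, m: the fader is level with the pointer when both joints read the same. Very stiff, not to be moved
- mark (a point): tip of the brass pointer beside the track, 29 mm above the table (its highest part is 30 mm above the table, so fingertips that hold the fader grip higher than that pass over it)
- jar_small: small round open jar of plain terracotta, outside diameter 38 mm, height 36 mm, wall 4 mm, floor 8 mm thick. Origin: centre of its underside, z up. May be absent (None)
- jar_medium: medium round open jar of plain terracotta, outside diameter 48 mm, height 40 mm, wall 4 mm, floor 8 mm thick. Origin: centre of its underside, z up. May be absent (None)
- jar_large: large round open jar of plain terracotta, outside diameter 60 mm, height 44 mm, wall 4 mm, floor 8 mm thick. Origin: centre of its underside, z up. May be absent (None)
- lid_small: lid of the small jar, terracotta, lying right way up: a locating boss of diameter 25 mm and 5 mm height below, a rim disc of diameter 38 mm from z = 5 to 10 mm, a knob of diameter 16 mm from z = 10 to 32 mm. Origin: centre of the boss's underside, z up through the knob. On its jar the origin lies 31 mm above the jar's origin, with 2.5 mm of play all round. Always present, even if its jar is not
- lid_medium: lid of the medium jar, terracotta, lying right way up: a locating boss of diameter 35 mm and 5 mm height below, a rim disc of diameter 48 mm from z = 5 to 10 mm, a knob of diameter 16 mm from z = 10 to 32 mm. Origin: centre of the boss's underside, z up through the knob. On its jar the origin lies 35 mm above the jar's origin, with 2.5 mm of play all round. Always present, even if its jar is not
- lid_large: lid of the large jar, terracotta, lying right way up: a locating boss of diameter 47 mm and 5 mm height below, a rim disc of diameter 60 mm from z = 5 to 10 mm, a knob of diameter 16 mm from z = 10 to 32 mm. Origin: centre of the boss's underside, z up through the knob. On its jar the origin lies 39 mm above the jar's origin, with 2.5 mm of play all round. Always present, even if its jar is not
- sherd_a: bystander, leave alone: flat white potsherd, about 35 mm, loose on the table
- sherd_b: bystander, leave alone: flat white potsherd, about 35 mm, loose on the table
- pencil: bystander, leave alone: yellow pencil, 150 mm, lying along its own x axis, origin at the middle, loose on the table
- brush: bystander, leave alone: brush, 170 mm, loose on the table
- spatula: bystander, leave alone: spatula, 190 mm, loose on the table
- glue: bystander, leave alone: small bottle, 40 mm wide, 90 mm high, loose on the table
- brick: bystander, leave alone: wooden block 45 x 90 x 40 mm, loose on the table
There are look-alikes about, which are no part of the job. What is shaped like the jar_large but purple is not meant.

How it is judged:
By the outcome, as a careful person would: the job done as asked, in the order asked, and still so for the second after the job is handed in, with the robot touching nothing.
Of jar_small, jar_medium, jar_large only 2 to 3 are there at a start; the rules pass over those that are not, and their reading is None.
At some moment in a run one of jar_small, jar_medium, jar_large may be knocked a few centimetres aside while the robot is not near it.
It also fails if it takes over 210 s, if anything falls off the work surface, if the arm or the gripper's body presses on something with over 40 N, if the wrist force passes 120 N, or if a joint passes its speed limit or range.

## Working session

There is one attempt and no reset: what is moved stays moved. The work goes in short steps, Python scripts to look and compute and a tool call to move; the robot and the scene stay as the last step left them, time stands still between calls to the robot, and variables do not carry over. Pictures are saved under pics/ and viewed, at most 14 in all, crops included, and the job is handed in when it is done.

Besides the shell and the picture viewer there is one more tool, called after "Request:" by a JSON object that holds its "api" and its "payload", one argument or row to a line. move_arm: Moves the arm, as the interface text tells. Shifts and turns lie within -1 to 1; 1 stands for 0.05 m of shift or 8 degrees of turn. Its arguments: {"type":"object","properties":{"steps":{"type":"array","items":{"type":"object","properties":{"x":{"type":"number"},"y":{"type":"number"},"z":{"type":"number"},"ax":{"type":"number"},"ay":{"type":"number"},"az":{"type":"number"},"fingers":{"type":"number"}}}}},"required":["steps"]}

```bash
ls; mkdir -p pics; python3 - <<'E'
from station import manip
import cv2,numpy as np
np.set_printoptions(precision=4,suppress=True)
s=manip.sense();print(s)
for n in("scene","top","wrist"):
    p,d=manip.camera(n);np.savez(f"pics/{n}0.npz",p=p,d=d);cv2.imwrite(f"pics/{n}0.png",p[...,::-1]);print(n,manip.camera_params(n),d.min(),d.max())
E
```

```text
pics
{'time_s': 0.0, 'joint_pos': array([ 0.9575,  0.5285,  1.4339,  0.    ,  1.1814, -0.1785]), 'joint_velocities': array([ 0.    , -0.0001, -0.    ,  0.0045,  0.0008, -0.0015]), 'joint_efforts': array([  0.0005, -44.2354, -17.8026,  -0.0002,   0.0084,  -0.    ]), 'eef_pos': array([0.2628, 0.5663, 0.2303]), 'eef_rot': array([-0.6774, -3.0668,  0.0032]), 'force': array([ 0.9284, -0.4518,  0.4161]), 'wrist_torque': array([ 0.0265, -0.0276,  0.0029]), 'grip_force': 0.0, 'gripper_width': 0.9964093892470142}
scene {'fov_y': 52.69413756655326, 'cx': 327.3911178816085, 'cy': 250.48268361978705, 'extrinsics': array([[ 0.6441,  0.4238, -0.6368,  1.1703],
       [ 0.7649, -0.3524,  0.5392, -0.5256],
       [ 0.0041, -0.8344, -0.5512,  0.6003],
       [ 0.    ,  0.    ,  0.    ,  1.    ]])} 0.0 3.8029985
top {'fov_y': 51.37392711079211, 'cx': 313.44882703974906, 'cy': 231.33321605345498, 'extrinsics': array([[ 0.0164, -0.9941,  0.1075,  0.4409],
       [-0.9998, -0.0148,  0.0155,  0.0152],
       [-0.0138, -0.1077, -0.9941,  1.0866],
       [ 0.    ,  0.    ,  0.    ,  1.    ]])} 0.0 1.9832006
wrist {'fov_y': 59.91387281728213, 'cx': 316.5210217926761, 'cy': 241.33421579968345, 'mount': array([[-0.0004, -0.9572, -0.2894,  0.0731],
       [ 1.    , -0.0003, -0.0003,  0.0005],
       [ 0.0002, -0.2894,  0.9572, -0.1427],
       [ 0.    ,  0.    ,  0.    ,  1.    ]])} 0.0 0.4716866
```

View pics/top0.png

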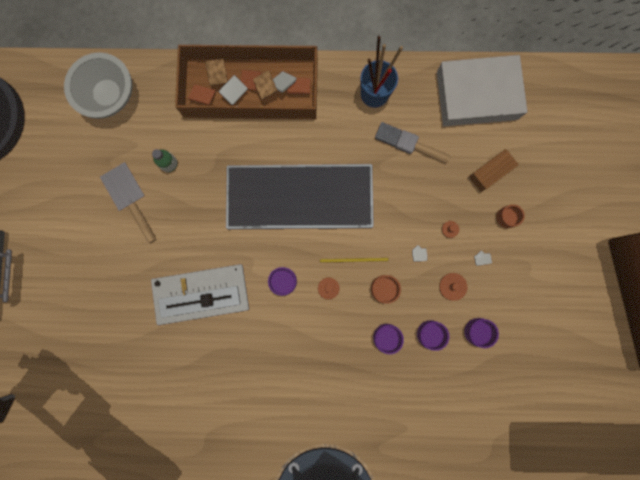

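View pics/scene0.png

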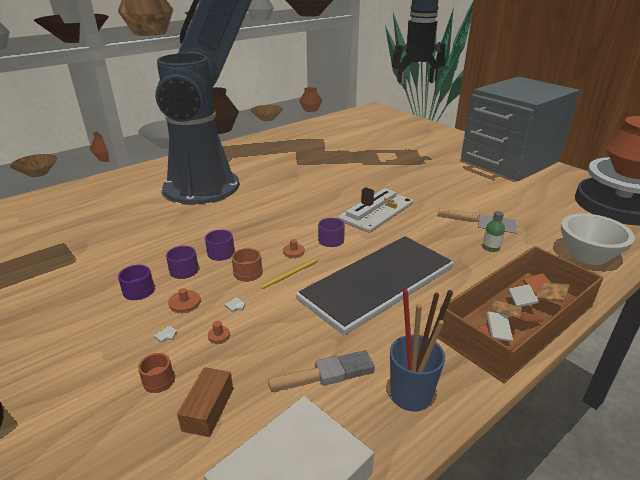

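Top view: tray about (300,197), console about (200,293) with its grip at (207,300) and pointer at (184,285). Terracotta jars are at (385,290) and (510,216). Lids are at (328,288), (453,287) and (450,229), and there are four purple decoys. The scene view shows both jars upright.

```bash
cat > h.py <<'E'
import numpy as np,cv2
from scipy.spatial.transform import Rotation as R
from station import manip
np.set_printoptions(precision=4,suppress=True)
def cam(n):
    s=manip.sense();p,d=manip.camera(n);c=manip.camera_params(n)
    if n=="wrist":
        T=np.eye(4);T[:3,:3]=R.from_rotvec(s["eef_rot"]).as_matrix();T[:3,3]=s["eef_pos"];T=T@c["mount"]
    else: T=c["extrinsics"]
    return p,d,c,T
def ray(uv,c,T,z):
    uv=np.atleast_2d(uv).astype(float);f=240/np.tan(np.radians(c["fov_y"])/2)
    r=np.c_[(uv[:,0]-c["cx"])/f,(uv[:,1]-c["cy"])/f,np.ones(len(uv))]@T[:3,:3].T
    o=T[:3,3];return o+r*((z-o[2])/r[:,2])[:,None]
def cloud(d,c,T):
    f=240/np.tan(np.radians(c["fov_y"])/2);v,u=np.mgrid[:480,:640]
    P=np.stack([(u-c["cx"])/f*d,(v-c["cy"])/f*d,d],-1);return P@T[:3,:3].T+T[:3,3]
def terra(p):
    h=cv2.cvtColor(p,cv2.COLOR_RGB2HSV);return ((h[...,0]<12)|(h[...,0]>174))&(h[...,1]>130)&(h[...,2]>50)
def comps(m,amin=60):
    n,l,st,ce=cv2.connectedComponentsWithStats(m.astype(np.uint8));return [(l==i,st[i],ce[i]) for i in range(1,n) if st[i][4]>=amin]
def circ(P):
    x,y=P[:,0],P[:,1];a=np.linalg.lstsq(np.c_[2*x,2*y,np.ones(len(x))],x*x+y*y,rcond=None)[0];return a[0],a[1],np.sqrt(a[2]+a[0]**2+a[1]**2)
def hullcirc(m,c,T,z):
    k=cv2.findContours(m.astype(np.uint8),cv2.RETR_EXTERNAL,cv2.CHAIN_APPROX_NONE)[0];k=max(k,key=cv2.contourArea)[:,0]
    (a,b),r=cv2.minEnclosingCircle(ray(k,c,T,z)[:,:2].astype(np.float32));return a,b,r
E
cat > top.py <<'E'
from h import *
p,d,c,T=cam("top");X=cloud(d,c,T)
for m,st,ce in comps(terra(p)):
    P=X[m&(d>0)]
    if st[1]<140: continue
    zt=np.percentile(P[:,2],97);k=[P[abs(P[:,2]-z)<.004] for z in(.0075,)]
    print("terra",ce.round(1),st[4],"zpct",np.percentile(P[:,2],[3,50,97]),"mean",P.mean(0),"top pts mean",P[P[:,2]>zt-.004].mean(0), "size",np.ptp(P,0))
    rim=P[P[:,2]>zt-.005] if True else 0
    print("   circ z=.044",hullcirc(m,c,T,.044),"z=.036",hullcirc(m,c,T,.036),"z=.008",hullcirc(m,c,T,.008))
h=cv2.cvtColor(p,cv2.COLOR_RGB2HSV)
for m,st,ce in comps((h[...,0]>125)&(h[...,0]<160)&(h[...,1]>80)): print("purple",ce,ray(ce,c,T,.03))
r=p[255:335,145:255].astype(int)
def box(m,z,n):
    for mm,st,ce in comps(m,200):
        b=cv2.minAreaRect(np.argwhere(mm)[:,::-1].astype(np.float32));q=ray(cv2.boxPoints(b),c,T,z)
        print(n,ce,st[4],"centre",q.mean(0),"sides",np.linalg.norm(q[1]-q[0]),np.linalg.norm(q[2]-q[1]),"dirs",np.degrees(np.arctan2(*(q[1]-q[0])[1::-1])))
reg=np.zeros((480,640),bool);reg[150:240,215:385]=1
box((p.max(2)<85)&reg,.02,"tray")
reg[:]=0;reg[255:335,140:260]=1
box((h[...,1]<60)&(h[...,2]>110)&reg,.012,"console")
print("grip top", X[reg&(X[...,2]>.055)&(d>0)].mean(0), (reg&(X[...,2]>.055)).sum())
E
python3 top.py; python3 - <<'E'
import cv2
p=cv2.imread("pics/top0.png");cv2.imwrite("pics/c0.png",cv2.resize(p[255:335,145:255],None,fx=7,fy=7,interpolation=cv2.INTER_CUBIC))
E
```

```text
terra [510.3 215.8] 446 zpct [0.008  0.0179 0.0411] mean [ 0.5957 -0.3894  0.0222] top pts mean [ 0.5958 -0.3849  0.0395] size [0.0451 0.0476 0.0399]
   circ z=.044 (0.5905739068984985, -0.3814220428466797, 0.029201412573456764) z=.036 (0.5917226672172546, -0.38446536660194397, 0.029424777254462242) z=.008 (0.5957434773445129, -0.3951170742511749, 0.030206341296434402)
terra [450.1 228.8] 205 zpct [0.0066 0.0106 0.0333] mean [ 0.5667 -0.2623  0.0148] top pts mean [ 0.5671 -0.2635  0.032 ] size [0.0353 0.0348 0.0309]
   circ z=.044 (0.5631083846092224, -0.25478726625442505, 0.01726289466023445) z=.036 (0.5640465021133423, -0.25685882568359375, 0.017394548282027245) z=.008 (0.5673296451568604, -0.26410973072052, 0.017855508252978325)
terra [453.  286.3] 569 zpct [0.0059 0.0093 0.0318] mean [ 0.4435 -0.2677  0.0112] top pts mean [ 0.4434 -0.2684  0.0312] size [0.0555 0.0566 0.0332]
   circ z=.044 (0.44331881403923035, -0.2590472996234894, 0.028032539412379265) z=.036 (0.44333773851394653, -0.2611517012119293, 0.02824682556092739) z=.008 (0.44340381026268005, -0.26851698756217957, 0.0289
[... 580 characters left out ...]
11459491215646267, 0.021768514066934586) z=.036 (0.43586722016334534, -0.0012714068870991468, 0.021934807300567627) z=.008 (0.43573427200317383, -0.0017105347942560911, 0.022516734898090363)
purple [281.897 281.005] [[0.4488 0.0965 0.03  ]]
purple [481.5235 332.5678] [[ 0.3491 -0.3205  0.03  ]]
purple [432.9352 335.0437] [[ 0.3422 -0.22    0.03  ]]
purple [388.0074 338.6686] [[ 0.3332 -0.1269  0.03  ]]
tray [299.0089 195.8159] 8115 centre [0.6338 0.0647 0.02  ] sides 0.3067834906757898 0.126744958520428 dirs -88.67363432507035
console [199.8969 293.8724] 3878 centre [0.4181 0.2748 0.012 ] sides 0.2027891685205573 0.10015751704769034 dirs -79.63847765576575
grip top [0.4071 0.2496 0.0645] 163
```

View pics/c0.png

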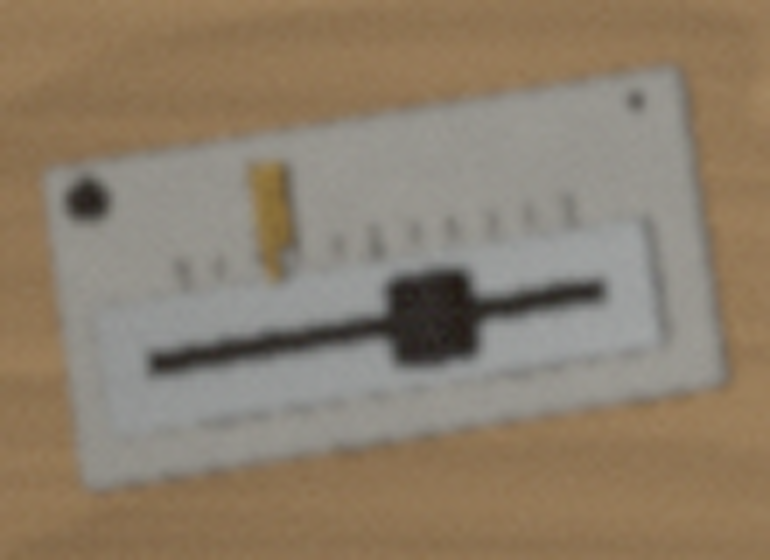

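The crop shows the pointer tip near crop (275,275), i.e. top pixel (184.3,294.3), and the grip at crop (432,318). Console yaw is about 10.4°, and the fader reads v≈0.037. The jars present are large (0.436,-0.12) and medium (0.593,-0.387). First I'll go above the fader.

Request:
{"api": "move_arm", "payload": {
  "steps": [
    {"az": -0.9,"z": 0.2,"fingers": 1},
    {"az": -0.9,"z": 0.2,"fingers": 1},
    {"az": -0.9,"z": 0.2,"fingers": 1},
    {"az": -0.9,"z": 0.2,"fingers": 1},
    {"az": -0.8,"z": 0.2,"fingers": 1},
    {"x": -0.2,"y": -0.8,"fingers": 1},
    {"x": -0.2,"y": -0.8,"fingers": 1},
    {"x": -0.2,"y": -0.8,"fingers": 1}
  ]
}}

```text
invalid input
```

Request:
{"api": "move_arm", "payload": {
  "steps": [
    {"x": -0.2,"y": -0.8,"fingers": 1},
    {"x": -0.2,"y": -0.8,"fingers": 1},
    {"x": -0.2,"y": -0.8,"fingers": 1},
    {"x": -0.2,"y": -0.8,"fingers": 1},
    {"x": -0.2,"y": -0.8,"fingers": 1},
    {"x": -0.1,"y": -0.36,"fingers": 1},
    {"fingers": 1},
    {"fingers": 1}
  ]
}}

```text
invalid input
```

```bash
cat > go.py <<'E'
import sys
from h import *
# go.py x y z yaw_of_closing_deg : turn then shift, in units
def go(x,y,z,yaw=None):
    s=manip.sense();M=R.from_rotvec(s["eef_rot"]).as_matrix();p=s["eef_pos"]
    cur=np.degrees(np.arctan2(M[1,1],M[0,1]));yaw=cur if yaw is None else yaw
    d=(yaw-cur+90)%180-90
    print("t",round(s["time_s"],2),"pos",p,"yaw",round(cur,2),"tilt",M[:2,2],"grip",round(s["gripper_width"],3),round(s["grip_force"],1),"F",s["force"],"j6",s["joint_pos"][5])
    M2=R.from_euler("z",d,degrees=True).as_matrix()@M
    c=np.array([[0,0,-1.]]);t=np.cross(M2[:,2],[0,0,-1.])
    print("az",round(-d/8,3),"then xyz",(M2.T@(np.array([x,y,z])-p)/.05).round(3),"level axay",(np.degrees(M2.T@t)/8)[:2].round(3))
if __name__=="__main__":
    a=[float(v) for v in sys.argv[1:]];go(*a)
E
cat > con.py <<'E'
from h import *
import sys
p,d,c,T=cam("wrist");X=cloud(d,c,T);cv2.imwrite("pics/"+sys.argv[1],p[...,::-1])
h=cv2.cvtColor(p,cv2.COLOR_RGB2HSV)
g=(X[...,2]>.058)&(X[...,2]<.075)&(d>0)&(p.max(2)<90)
for m,st,ce in comps(g,300): print("grip top",ce,st[4],X[m].mean(0),np.ptp(X[m],0), ray(ce,c,T,.067))
b=(h[...,0]>12)&(h[...,0]<32)&(h[...,1]>90)&(X[...,2]>.02)&(X[...,2]<.04)
for m,st,ce in comps(b,100):
    k=np.argwhere(m)[:,::-1];q=ray(k,c,T,.029);print("brass",ce,st[4],q.mean(0),"tip cand minx",q[np.argsort(q[:,0])[:20]].mean(0), st)
w=(h[...,1]<60)&(h[...,2]>90)
for m,st,ce in comps(w,8000):
    bx=cv2.minAreaRect(np.argwhere(m)[:,::-1].astype(np.float32));q=ray(cv2.boxPoints(bx),c,T,.012)
    print("white",ce,st,q.mean(0),np.linalg.norm(q[1]-q[0]),np.linalg.norm(q[2]-q[1]),np.degrees(np.arctan2(*(q[1]-q[0])[1::-1])))
E
python3 con.py w1.png; python3 go.py 0.407 0.2496 0.04 100.4
```

```text
grip top [567.8844 248.7903] 2051 [0.3688 0.7314 0.0666] [0.0983 0.0911 0.017 ] [[0.3679 0.7319 0.067 ]]
grip top [572.05   376.8211] 380 [0.4818 0.705  0.0669] [0.0604 0.0021 0.017 ] [[0.4816 0.705  0.067 ]]
t 0.25 pos [0.263  0.5666 0.2308] yaw 65.09 tilt [-0.0006 -0.0008] grip 0.998 0.0 F [ 0.1402  0.0265 -0.3533] j6 -0.1784944249439341
az -4.414 then xyz [-1.689 -6.752  3.823] level axay [-0.007 -0.002]
```

View pics/w1.png

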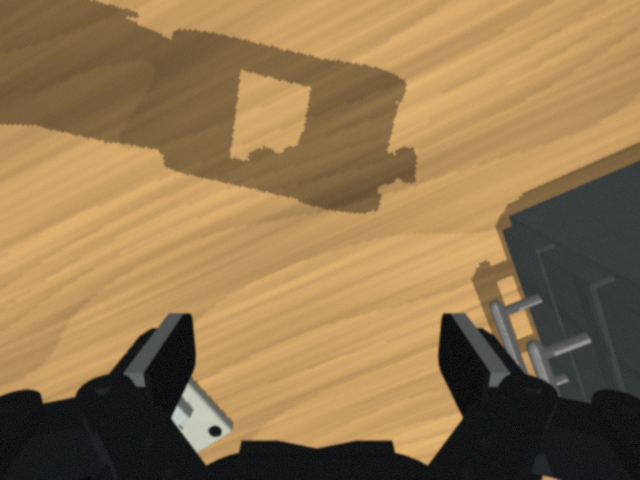

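The wrist view (gripper at the start pose) shows only a corner of the console at (205,420), since the moves were refused. I'll resend them with every field filled in.

Request:
{"api": "move_arm", "payload": {
  "steps": [
    {"x": 0,"y": 0,"z": 0.2,"ax": 0,"ay": 0,"az": -0.9,"fingers": 1},
    {"x": 0,"y": 0,"z": 0.2,"ax": 0,"ay": 0,"az": -0.9,"fingers": 1},
    {"x": 0,"y": 0,"z": 0.2,"ax": 0,"ay": 0,"az": -0.9,"fingers": 1},
    {"x": 0,"y": 0,"z": 0.2,"ax": 0,"ay": 0,"az": -0.9,"fingers": 1},
    {"x": 0,"y": 0,"z": 0.2,"ax": 0,"ay": 0,"az": -0.8,"fingers": 1},
    {"x": -0.2,"y": -0.8,"z": 0,"ax": 0,"ay": 0,"az": 0,"fingers": 1},
    {"x": -0.2,"y": -0.8,"z": 0,"ax": 0,"ay": 0,"az": 0,"fingers": 1},
    {"x": -0.2,"y": -0.8,"z": 0,"ax": 0,"ay": 0,"az": 0,"fingers": 1}
  ]
}}

```text
time_s: 1.25
eef_pos: [0.3145, 0.4531, 0.1812]
eef_rot: [-0.283, 3.129, -0.0]
force: [0.4, -0.2, 0.5]
gripper_width: 0.998
grip_force: 0.0
```

Request:
{"api": "move_arm", "payload": {
  "steps": [
    {"x": -0.2,"y": -0.8,"z": 0,"ax": 0,"ay": 0,"az": 0,"fingers": 1},
    {"x": -0.2,"y": -0.8,"z": 0,"ax": 0,"ay": 0,"az": 0,"fingers": 1},
    {"x": -0.2,"y": -0.8,"z": 0,"ax": 0,"ay": 0,"az": 0,"fingers": 1},
    {"x": -0.2,"y": -0.8,"z": 0,"ax": 0,"ay": 0,"az": 0,"fingers": 1},
    {"x": -0.2,"y": -0.8,"z": 0,"ax": 0,"ay": 0,"az": 0,"fingers": 1},
    {"x": -0.1,"y": -0.36,"z": 0,"ax": 0,"ay": 0,"az": 0,"fingers": 1},
    {"x": 0,"y": 0,"z": 0,"ax": 0,"ay": 0,"az": 0,"fingers": 1},
    {"x": 0,"y": 0,"z": 0,"ax": 0,"ay": 0,"az": 0,"fingers": 1}
  ]
}}

```text
time_s: 2.25
eef_pos: [0.4069, 0.2499, 0.1813]
eef_rot: [0.282, -3.129, -0.0]
force: [-0.7, 0.5, 0.1]
gripper_width: 0.999
grip_force: 0.0
```

```bash
python3 con.py w2.png; python3 go.py 0.407 0.2496 0.04 100.4
```

```text
grip top [318.7609 230.3353] 1217 [0.4045 0.251  0.0658] [0.0279 0.0219 0.0104] [[0.4041 0.2509 0.067 ]]
brass [383.1118 267.2114] 492 [0.434  0.3059 0.029 ] tip cand minx [0.4165 0.3039 0.029 ] [376 243  15  44 492]
white [345.8293 227.586 ] [  216   168   265   123 27375] [0.4158 0.2764 0.012 ] 0.19619077113871952 0.09880501100128454 100.26900251042923
t 2.3 pos [0.4068 0.2502 0.1813] yaw 100.34 tilt [-0.0002  0.0002] grip 0.995 0.0 F [-0.2187 -0.3314  0.0262] j6 -1.4348570537902046
az -0.008 then xyz [-0.003 -0.012  2.826] level axay [ 0.002 -0.001]
```

View pics/w2.png

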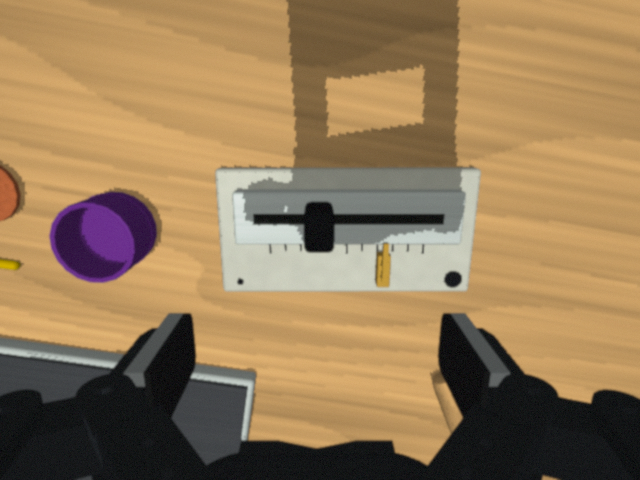

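The wrist view shows the grip at (319,235), pointer tip at (384,245), off dot at (240,282) and full dot at (453,279). That gives fader v≈0.037 and pointer v≈0.088. Now I'll grip the fader and slide it to the off end.

Request:
{"api": "move_arm", "payload": {
  "steps": [
    {"x": 0,"y": 0,"z": 0.8,"ax": 0,"ay": 0,"az": 0,"fingers": 1},
    {"x": 0,"y": 0,"z": 0.8,"ax": 0,"ay": 0,"az": 0,"fingers": 1},
    {"x": 0,"y": 0,"z": 0.8,"ax": 0,"ay": 0,"az": 0,"fingers": 1},
    {"x": 0,"y": 0,"z": 0.4,"ax": 0,"ay": 0,"az": 0,"fingers": 0.5},
    {"x": 0,"y": 0,"z": 0,"ax": 0,"ay": 0,"az": 0,"fingers": 0},
    {"x": 0,"y": 0,"z": 0,"ax": 0,"ay": 0,"az": 0,"fingers": 0},
    {"x": 0,"y": 0,"z": 0,"ax": 0,"ay": 0,"az": 0,"fingers": 0},
    {"x": 0,"y": 0,"z": 0,"ax": 0,"ay": 0,"az": 0,"fingers": 0}
  ]
}}

```text
time_s: 3.3
eef_pos: [0.4078, 0.25, 0.0425]
eef_rot: [-0.282, 3.127, 0.001]
force: [-0.5, 2.3, 5.5]
gripper_width: 0.223
grip_force: 59.1
```

Request:
{"api": "move_arm", "payload": {
  "steps": [
    {"x": 0,"y": -0.25,"z": 0,"ax": 0,"ay": 0,"az": 0,"fingers": 0},
    {"x": 0,"y": -0.25,"z": 0,"ax": 0,"ay": 0,"az": 0,"fingers": 0},
    {"x": 0,"y": -0.2,"z": 0,"ax": 0,"ay": 0,"az": 0,"fingers": 0},
    {"x": 0,"y": -0.06,"z": 0,"ax": 0,"ay": 0,"az": 0,"fingers": 0},
    {"x": 0,"y": -0.06,"z": 0,"ax": 0,"ay": 0,"az": 0,"fingers": 0},
    {"x": 0,"y": 0,"z": 0,"ax": 0,"ay": 0,"az": 0,"fingers": 0},
    {"x": 0,"y": 0,"z": 0,"ax": 0,"ay": 0,"az": 0,"fingers": 0},
    {"x": 0,"y": 0,"z": 0,"ax": 0,"ay": 0,"az": 0,"fingers": 0}
  ]
}}

```text
time_s: 4.3
eef_pos: [0.4145, 0.2134, 0.0425]
eef_rot: [-0.275, 3.126, 0.01]
force: [-5.8, 26.9, 6.9]
gripper_width: 0.225
grip_force: 60.1
```

```bash
python3 go.py 0.407 0.2496 0.04 100.4
```

```text
t 4.3 pos [0.4145 0.2134 0.0425] yaw 100.05 tilt [0.0026 0.0065] grip 0.225 60.1 F [-5.7742 26.9386  6.9263] j6 -1.5253145188598234
az -0.044 then xyz [0.017 0.739 0.053] level axay [0.043 0.027]
```

The fader is at its off stop (TCP 0.4145,0.2134, which matches the prediction for v=0). I'll ease off, release, rise and go to look at the large jar.

Request:
{"api": "move_arm", "payload": {
  "steps": [
    {"x": 0,"y": 0.07,"z": 0,"ax": 0,"ay": 0,"az": 0,"fingers": 0},
    {"x": 0,"y": 0,"z": 0,"ax": 0,"ay": 0,"az": 0,"fingers": 0.6},
    {"x": 0,"y": 0,"z": 0,"ax": 0,"ay": 0,"az": 0,"fingers": 0.6},
    {"x": 0,"y": 0,"z": -0.6,"ax": 0,"ay": 0,"az": 0,"fingers": 0.6},
    {"x": 0,"y": 0,"z": -0.8,"ax": 0,"ay": 0,"az": 0,"fingers": 0.6},
    {"x": 0,"y": 0,"z": -0.8,"ax": 0,"ay": 0,"az": 0.65,"fingers": 1},
    {"x": 0,"y": 0,"z": -0.6,"ax": 0,"ay": 0,"az": 0.64,"fingers": 1},
    {"x": 0,"y": 0,"z": 0,"ax": 0,"ay": 0,"az": 0,"fingers": 1}
  ]
}}

```text
time_s: 5.3
eef_pos: [0.4155, 0.2124, 0.1832]
eef_rot: [0.001, 3.136, 0.002]
force: [0.4, -0.2, -1.1]
gripper_width: 0.997
grip_force: 0.0
```

```bash
python3 con.py w3.png | grep -v white; python3 go.py 0.436 -0.1205 0.18 90
```

```text
grip top [318.3962 225.7249] 1214 [0.4113 0.2138 0.0658] [0.0276 0.0222 0.0104] [[0.4109 0.2138 0.067 ]]
brass [441.0093 242.3401] 538 [0.4341 0.3055 0.029 ] tip cand minx [0.4163 0.3038 0.029 ] [433 218  17  45 538]
t 5.35 pos [0.4144 0.2121 0.1818] yaw 89.98 tilt [0.0018 0.0002] grip 0.998 0.0 F [-0.9835 -0.5128 -0.5982] j6 -1.3377751376741858
az -0.003 then xyz [-0.432 -6.653  0.036] level axay [0.002 0.013]
```

Request:
{"api": "move_arm", "payload": {
  "steps": [
    {"x": -0.05,"y": -0.85,"z": 0,"ax": 0,"ay": 0,"az": 0,"fingers": 1},
    {"x": -0.05,"y": -0.85,"z": 0,"ax": 0,"ay": 0,"az": 0,"fingers": 1},
    {"x": -0.05,"y": -0.85,"z": 0,"ax": 0,"ay": 0,"az": 0,"fingers": 1},
    {"x": -0.05,"y": -0.85,"z": 0,"ax": 0,"ay": 0,"az": 0,"fingers": 1},
    {"x": -0.05,"y": -0.85,"z": 0,"ax": 0,"ay": 0,"az": 0,"fingers": 1},
    {"x": -0.08,"y": -0.85,"z": 0,"ax": 0,"ay": 0,"az": 0,"fingers": 1},
    {"x": -0.05,"y": -0.85,"z": 0,"ax": 0,"ay": 0,"az": 0,"fingers": 1},
    {"x": -0.05,"y": -0.75,"z": 0,"ax": 0,"ay": 0,"az": 0,"fingers": 1}
  ]
}}

```text
time_s: 6.35
eef_pos: [0.434, -0.1238, 0.1796]
eef_rot: [-0.001, -3.138, -0.003]
force: [-0.5, -0.7, 0.4]
gripper_width: 1.002
grip_force: 0.0
```

```bash
cat > obj.py <<'E'
# obj.py png : terracotta objects and purple ones seen by the wrist camera; rim circle from depth points near the top
from h import *
import sys
p,d,c,T=cam("wrist");X=cloud(d,c,T);cv2.imwrite("pics/"+sys.argv[1],p[...,::-1])
for m,st,ce in comps(terra(p),300):
    edge=st[0]==0 or st[1]==0 or st[0]+st[2]>=640 or st[1]+st[3]>=480
    P=X[m&(d>0)];zt=np.percentile(P[:,2],98);print("comp",ce.round(),st[4],"edge" if edge else "","zpct",np.percentile(P[:,2],[2,50,98]))
    hi=P[P[:,2]>zt-.004];print("   top box centre",(hi.max(0)+hi.min(0))/2,np.ptp(hi,0),"circ",circ(cv2.convexHull(hi[:,:2].astype(np.float32))[:,0]))
    lo=P[abs(P[:,2]-zt+.022)<.003]
    if len(lo)>50: print("   rim-disc box centre (lid)",(lo.max(0)+lo.min(0))/2,np.ptp(lo,0),"circ",circ(cv2.convexHull(lo[:,:2].astype(np.float32))[:,0]))
E
python3 obj.py w4.png;python3 go.py 0.436 -0.1205 0.18 90
```

```text
comp [319. 223.] 5858  zpct [0.0118 0.014  0.0449]
   top box centre [ 0.4346 -0.1218  0.0435] [0.0584 0.0582 0.0052] circ (np.float64(0.4345179677529342), np.float64(-0.12190558761459334), np.float64(0.029156270002772718))
   rim-disc box centre (lid) [ 0.4333 -0.1216  0.0229] [0.0562 0.0545 0.0059] circ (np.float64(0.43290100742595), np.float64(-0.12173591138946191), np.float64(0.027826199776205134))
comp [474. 215.] 2821  zpct [0.0086 0.0103 0.0327]
   top box centre [ 0.4346 -0.0018  0.0314] [0.0154 0.0155 0.0054] circ (np.float64(0.43471801919473646), np.float64(-0.001893345030668847), np.float64(0.007785249255689976))
   rim-disc box centre (lid) [ 0.4346 -0.0023  0.0106] [0.0461 0.0466 0.0058] circ (np.float64(0.43442037146553414), np.float64(-0.0021663651411596707), np.float64(0.023144151527210565))
comp [129. 225.] 4422  zpct [0.0086 0.0102 0.0325]
   top box centre [ 0.4424 -0.2686  0.0311] [0.0159 0.0154 0.0051] circ (np.float64(0.44232609005320317), np.float64(-0.2684084792583682), np.float64(0.007819352172404264))
   rim-disc box centre (lid) [ 0.4421 -0.2684  0.0105] [0.0583 0.0596 0.0059] circ (np.float64(0.44217085353905616), np.float64(-0.26829426664360445), np.float64(0.02938491289676915))
comp [ 21. 381.] 1042 edge zpct [0.0022 0.0134 0.0353]
   top box centre [ 0.4995 -0.2838  0.1361] [0.1531 0.1933 0.2092] circ (np.float64(0.5177803636893963), np.float64(-0.26938628838475176), np.float64(0.1221184883296221))
   rim-disc box centre (lid) [ 0.5841 -0.3795  0.0133] [0.0301 0.0321 0.0059] circ (np.float64(0.5922072141226135), np.float64(-0.3865969087495388), np.float64(0.022827989227154996))
t 6.4 pos [ 0.4361 -0.1283  0.1799] yaw 89.86 tilt [ 0.     -0.0027] grip 0.999 0.0 F [ 1.2873 -3.5206  0.5239] j6 -2.0976695587188208
az -0.018 then xyz [ 0.002  0.157 -0.002] level axay [-0.019  0.   ]
```

View pics/w4.png

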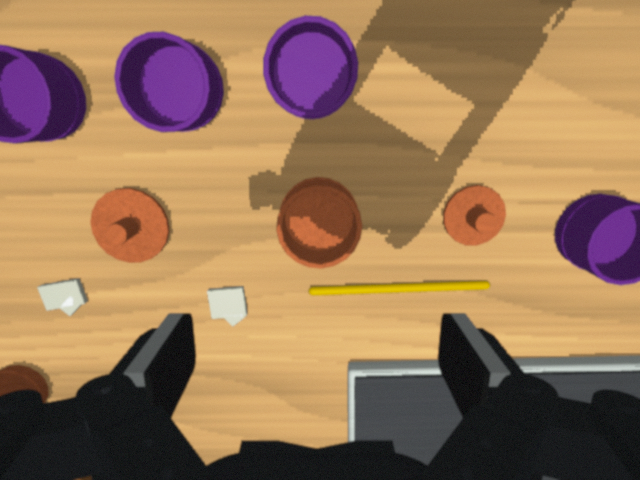

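The wrist view shows the large jar upright at (319,222), the medium lid at (475,215), the large lid at (130,225), purple jars at top and right, and the pencil and sherds clear of the fingers. The measured diameters and heights agree with the list. Now I'll grasp the large jar.

Request:
{"api": "move_arm", "payload": {
  "steps": [
    {"x": 0.03,"y": 0.13,"z": 0,"ax": 0,"ay": 0,"az": 0,"fingers": 1},
    {"x": 0,"y": 0,"z": 0.8,"ax": 0,"ay": 0,"az": 0,"fingers": 1},
    {"x": 0,"y": 0,"z": 0.8,"ax": 0,"ay": 0,"az": 0,"fingers": 1},
    {"x": 0,"y": 0,"z": 0.8,"ax": 0,"ay": 0,"az": 0,"fingers": 1},
    {"x": 0,"y": 0,"z": 0.6,"ax": 0,"ay": 0,"az": 0,"fingers": 1},
    {"x": 0,"y": 0,"z": 0.36,"ax": 0,"ay": 0,"az": 0,"fingers": 1},
    {"x": 0,"y": 0,"z": 0,"ax": 0,"ay": 0,"az": 0,"fingers": 0.85},
    {"x": 0,"y": 0,"z": 0,"ax": 0,"ay": 0,"az": 0,"fingers": 0.5}
  ]
}}

```text
time_s: 7.4
eef_pos: [0.4337, -0.1154, 0.014]
eef_rot: [-0.001, 3.141, -0.0]
force: [0.1, -0.7, 0.7]
gripper_width: 0.696
grip_force: 64.0
```

Request:
{"api": "move_arm", "payload": {
  "steps": [
    {"x": 0,"y": 0,"z": 0,"ax": 0,"ay": 0,"az": 0,"fingers": 0.3},
    {"x": 0,"y": 0,"z": 0,"ax": 0,"ay": 0,"az": 0,"fingers": 0.3},
    {"x": 0,"y": 0,"z": 0,"ax": 0,"ay": 0,"az": 0,"fingers": 0.3},
    {"x": 0,"y": 0,"z": -0.3,"ax": 0,"ay": 0,"az": 0,"fingers": 0.3},
    {"x": 0,"y": 0,"z": -0.6,"ax": 0,"ay": 0,"az": 0,"fingers": 0.3},
    {"x": 0,"y": 0,"z": -0.7,"ax": 0,"ay": 0,"az": 0,"fingers": 0.3},
    {"x": 0,"y": 0,"z": -0.6,"ax": 0,"ay": 0,"az": 0,"fingers": 0.3},
    {"x": 0,"y": 0,"z": 0,"ax": 0,"ay": 0,"az": 0,"fingers": 0.3}
  ]
}}

```text
time_s: 8.4
eef_pos: [0.4348, -0.1166, 0.1249]
eef_rot: [0.001, 3.137, -0.004]
force: [0.6, -0.5, -2.0]
gripper_width: 0.688
grip_force: 65.7
```

```bash
python3 go.py 0.634 0.135 0.034 90
```

```text
t 8.4 pos [ 0.4348 -0.1166  0.1249] yaw 89.97 tilt [ 0.0042 -0.0024] grip 0.688 65.7 F [ 0.6461 -0.4914 -2.049 ] j6 -2.081232372387072
az -0.004 then xyz [-3.976  5.036  1.822] level axay [-0.018  0.03 ]
```

Request:
{"api": "move_arm", "payload": {
  "steps": [
    {"x": -0.5,"y": 0.6,"z": 0,"ax": 0,"ay": 0,"az": 0,"fingers": 0.3},
    {"x": -0.5,"y": 0.65,"z": 0,"ax": 0,"ay": 0,"az": 0,"fingers": 0.3},
    {"x": -0.5,"y": 0.65,"z": 0,"ax": 0,"ay": 0,"az": 0,"fingers": 0.3},
    {"x": -0.5,"y": 0.65,"z": 0,"ax": 0,"ay": 0,"az": 0,"fingers": 0.3},
    {"x": -0.5,"y": 0.65,"z": 0,"ax": 0,"ay": 0,"az": 0,"fingers": 0.3},
    {"x": -0.5,"y": 0.65,"z": 0,"ax": 0,"ay": 0,"az": 0,"fingers": 0.3},
    {"x": -0.5,"y": 0.6,"z": 0,"ax": 0,"ay": 0,"az": 0,"fingers": 0.3},
    {"x": -0.5,"y": 0.6,"z": 0,"ax": 0,"ay": 0,"az": 0,"fingers": 0.3}
  ]
}}

```text
time_s: 9.4
eef_pos: [0.6331, 0.1373, 0.1205]
eef_rot: [-0.001, -3.137, 0.001]
force: [0.2, -0.3, -2.9]
gripper_width: 0.689
grip_force: 65.7
```

Request:
{"api": "move_arm", "payload": {
  "steps": [
    {"x": 0,"y": 0,"z": 0.5,"ax": 0,"ay": 0,"az": 0,"fingers": 0.3},
    {"x": 0,"y": 0,"z": 0.5,"ax": 0,"ay": 0,"az": 0,"fingers": 0.3},
    {"x": 0,"y": 0,"z": 0.4,"ax": 0,"ay": 0,"az": 0,"fingers": 0.3},
    {"x": 0,"y": 0,"z": 0.2,"ax": 0,"ay": 0,"az": 0,"fingers": 0.3},
    {"x": 0,"y": 0,"z": 0,"ax": 0,"ay": 0,"az": 0,"fingers": 0.3},
    {"x": 0,"y": 0,"z": 0,"ax": 0,"ay": 0,"az": 0,"fingers": 0.3},
    {"x": 0,"y": 0,"z": 0,"ax": 0,"ay": 0,"az": 0,"fingers": 0.3},
    {"x": 0,"y": 0,"z": 0,"ax": 0,"ay": 0,"az": 0,"fingers": 0.3}
  ]
}}

```text
time_s: 10.4
eef_pos: [0.6344, 0.1364, 0.0442]
eef_rot: [0.001, 3.14, 0.0]
force: [-0.1, -0.6, -2.7]
gripper_width: 0.687
grip_force: 65.7
```

```bash
python3 go.py 0.634 0.135 0.034 90
```

```text
t 10.4 pos [0.6344 0.1364 0.0442] yaw 89.97 tilt [0.0015 0.0001] grip 0.687 65.7 F [-0.1357 -0.6246 -2.6702] j6 -1.5302605011480424
az -0.004 then xyz [ 0.008 -0.029  0.204] level axay [0.    0.011]
```

Request:
{"api": "move_arm", "payload": {
  "steps": [
    {"x": 0,"y": 0,"z": 0.1,"ax": 0,"ay": 0,"az": 0,"fingers": 0.3},
    {"x": 0,"y": 0,"z": 0.1,"ax": 0,"ay": 0,"az": 0,"fingers": 0.3},
    {"x": 0,"y": 0,"z": 0,"ax": 0,"ay": 0,"az": 0,"fingers": 0.3},
    {"x": 0,"y": 0,"z": 0,"ax": 0,"ay": 0,"az": 0,"fingers": 0.75},
    {"x": 0,"y": 0,"z": 0,"ax": 0,"ay": 0,"az": 0,"fingers": 0.9},
    {"x": 0,"y": 0,"z": 0,"ax": 0,"ay": 0,"az": 0,"fingers": 1},
    {"x": 0,"y": 0,"z": -0.3,"ax": 0,"ay": 0,"az": 0,"fingers": 1},
    {"x": 0,"y": 0,"z": -0.5,"ax": 0,"ay": 0,"az": 0,"fingers": 1}
  ]
}}

```text
time_s: 11.4
eef_pos: [0.6334, 0.1364, 0.0736]
eef_rot: [-0.001, -3.14, 0.0]
force: [1.2, 0.0, -0.2]
gripper_width: 0.998
grip_force: 0.0
```

Request:
{"api": "move_arm", "payload": {
  "steps": [
    {"x": 0,"y": 0,"z": -0.8,"ax": 0,"ay": 0,"az": 0,"fingers": 1},
    {"x": 0,"y": 0,"z": -0.8,"ax": 0,"ay": 0,"az": 0,"fingers": 1},
    {"x": 0,"y": 0,"z": -0.8,"ax": 0,"ay": 0,"az": 0,"fingers": 1},
    {"x": 0.08,"y": -1,"z": 0,"ax": 0,"ay": 0,"az": 0,"fingers": 1},
    {"x": 0.08,"y": -1,"z": 0,"ax": 0,"ay": 0,"az": 0,"fingers": 1},
    {"x": 0.08,"y": -1,"z": 0,"ax": 0,"ay": 0,"az": 0,"fingers": 1},
    {"x": 0.08,"y": -1,"z": 0,"ax": 0,"ay": 0,"az": 0,"fingers": 1},
    {"x": 0.08,"y": -1,"z": 0,"ax": 0,"ay": 0,"az": 0,"fingers": 1}
  ]
}}

```text
time_s: 12.4
eef_pos: [0.6137, -0.1152, 0.1946]
eef_rot: [0.001, 3.14, -0.001]
force: [0.3, 0.2, -0.1]
gripper_width: 1.0
grip_force: 0.0
```

Request:
{"api": "move_arm", "payload": {
  "steps": [
    {"x": 0.08,"y": -1,"z": 0,"ax": 0,"ay": 0,"az": 0,"fingers": 1},
    {"x": 0.08,"y": -1,"z": 0,"ax": 0,"ay": 0,"az": 0,"fingers": 1},
    {"x": 0.08,"y": -1,"z": 0,"ax": 0,"ay": 0,"az": 0,"fingers": 1},
    {"x": 0.08,"y": -0.8,"z": 0,"ax": 0,"ay": 0,"az": 0,"fingers": 1},
    {"x": 0.08,"y": -0.8,"z": 0,"ax": 0,"ay": 0,"az": 0,"fingers": 1},
    {"x": 0,"y": 0,"z": 0,"ax": 0,"ay": 0,"az": 0,"fingers": 1},
    {"x": 0,"y": 0,"z": 0,"ax": 0,"ay": 0,"az": 0,"fingers": 1},
    {"x": 0,"y": 0,"z": 0,"ax": 0,"ay": 0,"az": 0,"fingers": 1}
  ]
}}

```text
time_s: 13.4
eef_pos: [0.5938, -0.342, 0.1937]
eef_rot: [0.001, -3.141, -0.001]
force: [-0.0, -0.4, 0.0]
gripper_width: 1.004
grip_force: 0.0
```

```bash
python3 top.py | grep -A1 terra; python3 obj.py w5.png;python3 go.py 0.593 -0.387 0.012 90
```

```text
terra [264.2 191.6] 654 zpct [0.0293 0.034  0.065 ] mean [0.6373 0.1376 0.0418] top pts mean [0.6338 0.1347 0.0635] size [0.0584 0.0588 0.0417]
   circ z=.044 (0.636542558670044, 0.13736408948898315, 0.03242840990424156) z=.036 (0.6380441188812256, 0.138301283121109, 0.03267645835876465) z=.008 (0.643299400806427, 0.14158181846141815, 0.03354456648230553)
terra [508.  215.2] 383 zpct [0.0078 0.0152 0.0413] mean [ 0.5964 -0.3829  0.0256] top pts mean [ 0.5959 -0.3702  0.0627] size [0.1007 0.2014 0.5129]
   circ z=.044 (0.5952795147895813, -0.3772725760936737, 0.02911214716732502) z=.036 (0.5964643955230713, -0.3802841305732727, 0.029334789142012596) z=.008 (0.6006115674972534, -0.39082443714141846, 0.03011394664645195)
terra [450.2 228.7] 206 zpct [0.0066 0.0104 0.0328] mean [ 0.5668 -0.2624  0.0146] top pts mean [ 0.5671 -0.2638  0.0312] size [0.0334 0.0352 0.0309]
   circ z=.044 (0.5635259747505188, -0.25497904419898987, 0.017477231100201607) z=.036 (0.5644670128822327, -0.2570522129535675, 0.01761063002049923) z=.008 (0.5677615404129028, -0.26430824398994446, 0.01807725615799427)
t
[... 1103 characters left out ...]
oat64(0.5665166862070917), np.float64(-0.26485404153224434), np.float64(0.01808542332266908))
comp [255. 216.] 3498  zpct [0.0109 0.016  0.0409]
   top box centre [ 0.5938 -0.3883  0.04  ] [0.0462 0.0467 0.006 ] circ (np.float64(0.5939094042605145), np.float64(-0.38851334247770775), np.float64(0.023243697482316732))
   rim-disc box centre (lid) [ 0.5926 -0.3869  0.0189] [0.044  0.0438 0.006 ] circ (np.float64(0.5925386358750522), np.float64(-0.387498569098624), np.float64(0.0219149084721095))
t 13.5 pos [ 0.5939 -0.3421  0.1936] yaw 90.06 tilt [-0.0001  0.0003] grip 0.996 0.0 F [-0.368  -0.1611  0.0292] j6 -2.257319509073583
az 0.008 then xyz [ 0.018 -0.898  3.631] level axay [ 0.002 -0.001]
```

View pics/w5.png

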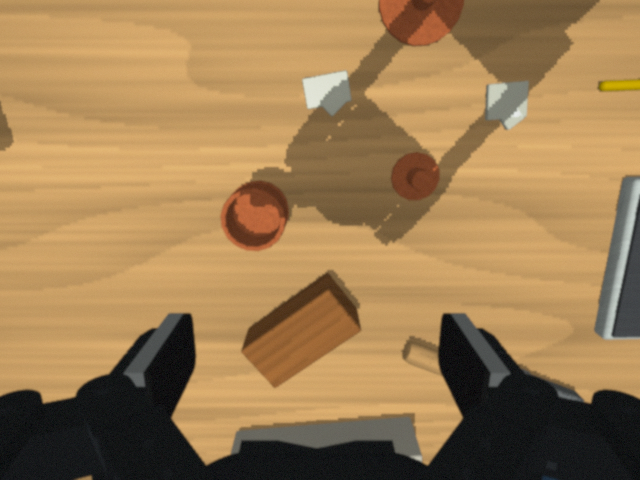

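Wrist view: the medium jar stands upright at (255,216), about 47 mm wide and 40 mm high. The brick at (300,330) is clear of the fingers and the small lid at (415,176) has no jar. The large jar is on the tray at about (0.634,0.135). Now I'll take the medium jar.

Request:
{"api": "move_arm", "payload": {
  "steps": [
    {"x": 0,"y": -0.46,"z": 0,"ax": 0,"ay": 0,"az": 0,"fingers": 1},
    {"x": 0,"y": -0.46,"z": 0,"ax": 0,"ay": 0,"az": 0,"fingers": 1},
    {"x": 0,"y": 0,"z": 0.8,"ax": 0,"ay": 0,"az": 0,"fingers": 1},
    {"x": 0,"y": 0,"z": 0.8,"ax": 0,"ay": 0,"az": 0,"fingers": 1},
    {"x": 0,"y": 0,"z": 0.8,"ax": 0,"ay": 0,"az": 0,"fingers": 1},
    {"x": 0,"y": 0,"z": 0.8,"ax": 0,"ay": 0,"az": 0,"fingers": 1},
    {"x": 0,"y": 0,"z": 0.4,"ax": 0,"ay": 0,"az": 0,"fingers": 1},
    {"x": 0,"y": 0,"z": 0,"ax": 0,"ay": 0,"az": 0,"fingers": 0.7}
  ]
}}

```text
time_s: 14.5
eef_pos: [0.5927, -0.3899, 0.0115]
eef_rot: [-0.002, -3.139, -0.003]
force: [0.1, -0.5, 0.5]
gripper_width: 0.807
grip_force: 0.0
```

Request:
{"api": "move_arm", "payload": {
  "steps": [
    {"x": 0,"y": 0,"z": 0,"ax": 0,"ay": 0,"az": 0,"fingers": 0.2},
    {"x": 0,"y": 0,"z": 0,"ax": 0,"ay": 0,"az": 0,"fingers": 0.2},
    {"x": 0,"y": 0,"z": 0,"ax": 0,"ay": 0,"az": 0,"fingers": 0.2},
    {"x": 0,"y": 0,"z": 0,"ax": 0,"ay": 0,"az": 0,"fingers": 0.2},
    {"x": 0,"y": 0,"z": -0.4,"ax": 0,"ay": 0,"az": 0,"fingers": 0.2},
    {"x": 0,"y": 0,"z": -0.7,"ax": 0,"ay": 0,"az": 0,"fingers": 0.2},
    {"x": 0,"y": 0,"z": -0.7,"ax": 0,"ay": 0,"az": 0,"fingers": 0.2},
    {"x": 0,"y": 0,"z": -0.4,"ax": 0,"ay": 0,"az": 0,"fingers": 0.2}
  ]
}}

```text
time_s: 15.5
eef_pos: [0.5942, -0.3899, 0.1261]
eef_rot: [0.001, 3.139, -0.003]
force: [0.6, -0.2, -1.5]
gripper_width: 0.535
grip_force: 61.9
```

Request:
{"api": "move_arm", "payload": {
  "steps": [
    {"x": -0.1,"y": 0.8,"z": 0,"ax": 0,"ay": 0,"az": 0,"fingers": 0.2},
    {"x": -0.1,"y": 0.95,"z": 0,"ax": 0,"ay": 0,"az": 0,"fingers": 0.2},
    {"x": -0.1,"y": 0.95,"z": 0,"ax": 0,"ay": 0,"az": 0,"fingers": 0.2},
    {"x": -0.1,"y": 0.95,"z": 0,"ax": 0,"ay": 0,"az": 0,"fingers": 0.2},
    {"x": -0.1,"y": 0.95,"z": 0,"ax": 0,"ay": 0,"az": 0,"fingers": 0.2},
    {"x": -0.1,"y": 0.95,"z": 0,"ax": 0,"ay": 0,"az": 0,"fingers": 0.2},
    {"x": -0.1,"y": 0.95,"z": 0,"ax": 0,"ay": 0,"az": 0,"fingers": 0.2},
    {"x": -0.1,"y": 0.95,"z": 0,"ax": 0,"ay": 0,"az": 0,"fingers": 0.2}
  ]
}}

```text
time_s: 16.5
eef_pos: [0.6333, -0.0154, 0.1232]
eef_rot: [-0.001, -3.14, -0.0]
force: [0.6, -0.3, -1.1]
gripper_width: 0.537
grip_force: 61.9
```

```bash
python3 go.py 0.634 -0.005 0.034 90
```

```text
t 16.5 pos [ 0.6333 -0.0154  0.1232] yaw 89.97 tilt [-0.0011  0.0002] grip 0.537 61.9 F [ 0.6117 -0.3038 -1.0829] j6 -1.7706308613655575
az -0.004 then xyz [-0.017  0.207  1.784] level axay [ 0.002 -0.008]
```

Request:
{"api": "move_arm", "payload": {
  "steps": [
    {"x": 0,"y": 0,"z": 0.5,"ax": 0,"ay": 0,"az": 0,"fingers": 0.2},
    {"x": 0,"y": 0,"z": 0.6,"ax": 0,"ay": 0,"az": 0,"fingers": 0.2},
    {"x": 0,"y": 0,"z": 0.4,"ax": 0,"ay": 0,"az": 0,"fingers": 0.2},
    {"x": 0,"y": 0,"z": 0.15,"ax": 0,"ay": 0,"az": 0,"fingers": 0.2},
    {"x": 0,"y": 0,"z": 0.11,"ax": 0,"ay": 0,"az": 0,"fingers": 0.2},
    {"x": 0,"y": 0,"z": 0,"ax": 0,"ay": 0,"az": 0,"fingers": 0.2},
    {"x": 0,"y": 0,"z": 0,"ax": 0,"ay": 0,"az": 0,"fingers": 0.65},
    {"x": 0,"y": 0,"z": 0,"ax": 0,"ay": 0,"az": 0,"fingers": 0.75}
  ]
}}

```text
time_s: 17.5
eef_pos: [0.6343, -0.0172, 0.036]
eef_rot: [0.001, 3.14, -0.0]
force: [-0.0, 0.1, 0.5]
gripper_width: 0.75
grip_force: 0.0
```

Request:
{"api": "move_arm", "payload": {
  "steps": [
    {"x": 0,"y": 0,"z": 0,"ax": 0,"ay": 0,"az": 0,"fingers": 0.9},
    {"x": 0,"y": 0,"z": -0.3,"ax": 0,"ay": 0,"az": 0,"fingers": 0.9},
    {"x": 0,"y": 0,"z": -0.6,"ax": 0,"ay": 0,"az": 0,"fingers": 0.9},
    {"x": 0,"y": 0,"z": -0.8,"ax": 0,"ay": 0,"az": 0,"fingers": 0.9},
    {"x": 0,"y": 0,"z": -0.8,"ax": 0,"ay": 0,"az": 0,"fingers": 0.9},
    {"x": 0,"y": 0,"z": -0.5,"ax": 0,"ay": 0,"az": 0,"fingers": 0.9},
    {"x": 0.5,"y": -0.6,"z": 0,"ax": 0,"ay": 0,"az": 0,"fingers": 0.9},
    {"x": 0.5,"y": -0.6,"z": 0,"ax": 0,"ay": 0,"az": 0,"fingers": 0.9}
  ]
}}

```text
time_s: 18.5
eef_pos: [0.5837, -0.0774, 0.1871]
eef_rot: [-0.002, 3.139, -0.002]
force: [0.4, 0.4, 0.1]
gripper_width: 0.899
grip_force: 0.0
```

Request:
{"api": "move_arm", "payload": {
  "steps": [
    {"x": 0.5,"y": -0.65,"z": 0,"ax": 0,"ay": 0,"az": 0,"fingers": 0.9},
    {"x": 0.5,"y": -0.65,"z": 0,"ax": 0,"ay": 0,"az": 0,"fingers": 0.9},
    {"x": 0.5,"y": -0.65,"z": 0,"ax": 0,"ay": 0,"az": 0,"fingers": 0.9},
    {"x": 0.5,"y": -0.65,"z": 0,"ax": 0,"ay": 0,"az": 0,"fingers": 0.9},
    {"x": 0.5,"y": -0.65,"z": 0,"ax": 0,"ay": 0,"az": 0,"fingers": 0.9},
    {"x": 0.32,"y": -0.62,"z": 0,"ax": 0,"ay": 0,"az": 0,"fingers": 0.9},
    {"x": 0,"y": 0,"z": 0,"ax": 0,"ay": 0,"az": 0,"fingers": 0.9},
    {"x": 0,"y": 0,"z": 0,"ax": 0,"ay": 0,"az": 0,"fingers": 0.9}
  ]
}}

```text
time_s: 19.5
eef_pos: [0.4428, -0.2701, 0.1859]
eef_rot: [0.001, 3.141, 0.0]
force: [-0.0, 0.7, -0.6]
gripper_width: 0.901
grip_force: 0.0
```

```bash
sed -n 1,40p /dev/null; python3 top.py | grep terra; python3 obj.py w6.png;python3 go.py 0.4423 -0.2684 0.012 90
```

```text
terra [264.3 191.5] 664 zpct [0.0287 0.0342 0.0645] mean [0.6375 0.1374 0.042 ] top pts mean [0.6353 0.1355 0.0629] size [0.0588 0.0586 0.0409]
terra [337.  193.5] 421 zpct [0.0278 0.0336 0.0607] mean [ 0.6354 -0.0172  0.0412] top pts mean [ 0.634  -0.0164  0.0591] size [0.0466 0.0459 0.0376]
terra [450.  228.8] 208 zpct [0.0054 0.0094 0.0336] mean [ 0.5668 -0.2622  0.0142] top pts mean [ 0.5668 -0.2639  0.032 ] size [0.0349 0.0353 0.0326]
terra [633.  241.6] 60 zpct [0.0822 0.0878 0.0938] mean [ 0.538  -0.6057  0.0882] top pts mean [ 0.5406 -0.6099  0.0923] size [0.0281 0.0206 0.0135]
terra [635.8 258.5] 69 zpct [0.08   0.0862 0.0926] mean [ 0.5042 -0.6103  0.0869] top pts mean [ 0.5115 -0.6115  0.091 ] size [0.0414 0.0157 0.0156]
terra [449.3 286.6] 328 zpct [0.0056 0.0092 0.2585] mean [ 0.4428 -0.2566  0.0235] top pts mean [ 0.4429 -0.2023  0.2868] size [0.0557 0.0897 0.2955]
terra [328.1 288. ] 336 zpct [0.0058 0.0094 0.0317] mean [ 0.4357 -0.0015  0.0118] top pts mean [ 0.4357 -0.0016  0.0309] size [0.0427 0.0431 0.0305]
comp [317. 211.] 4241  zpct [0.0087 0.0102 0.0325]
   top 
[... 482 characters left out ...]
oat64(0.4350474549515297), np.float64(-0.0072243213095845304), np.float64(0.019422833947995374))
comp [322. 351.] 1299  zpct [0.0084 0.0107 0.0329]
   top box centre [ 0.5658 -0.2647  0.0316] [0.0145 0.0156 0.005 ] circ (np.float64(0.5656241857715344), np.float64(-0.2647602564304206), np.float64(0.007472819715316758))
   rim-disc box centre (lid) [ 0.5644 -0.2644  0.0109] [0.0342 0.0356 0.0059] circ (np.float64(0.5654334541448487), np.float64(-0.26446096292259663), np.float64(0.018065718696499682))
t 19.6 pos [ 0.443  -0.2695  0.1856] yaw 90.04 tilt [0.0002 0.0002] grip 0.901 0.0 F [-0.116  -0.6368  0.728 ] j6 -2.3340109654879084
az 0.005 then xyz [0.015 0.021 3.472] level axay [0.001 0.002]
```

Both jars are on the tray. Now I'll take the large lid by its knob.

Request:
{"api": "move_arm", "payload": {
  "steps": [
    {"x": 0.01,"y": 0.01,"z": 0.8,"ax": 0,"ay": 0,"az": 0,"fingers": 0.6},
    {"x": 0,"y": 0,"z": 0.8,"ax": 0,"ay": 0,"az": 0,"fingers": 0.6},
    {"x": 0,"y": 0,"z": 0.8,"ax": 0,"ay": 0,"az": 0,"fingers": 0.6},
    {"x": 0,"y": 0,"z": 0.7,"ax": 0,"ay": 0,"az": 0,"fingers": 0.6},
    {"x": 0,"y": 0,"z": 0.34,"ax": 0,"ay": 0,"az": 0,"fingers": 0.6},
    {"x": 0,"y": 0,"z": 0,"ax": 0,"ay": 0,"az": 0,"fingers": 0.4},
    {"x": 0,"y": 0,"z": 0,"ax": 0,"ay": 0,"az": 0,"fingers": 0},
    {"x": 0,"y": 0,"z": 0,"ax": 0,"ay": 0,"az": 0,"fingers": 0}
  ]
}}

```text
time_s: 20.6
eef_pos: [0.4429, -0.2705, 0.0146]
eef_rot: [0.001, 3.14, -0.003]
force: [-0.4, 0.4, -1.7]
gripper_width: 0.156
grip_force: 58.5
```

Request:
{"api": "move_arm", "payload": {
  "steps": [
    {"x": 0,"y": 0,"z": 0,"ax": 0,"ay": 0,"az": 0,"fingers": 0},
    {"x": 0,"y": 0,"z": 0,"ax": 0,"ay": 0,"az": 0,"fingers": 0},
    {"x": 0,"y": 0,"z": 0,"ax": 0,"ay": 0,"az": 0,"fingers": 0},
    {"x": 0,"y": 0,"z": -0.3,"ax": 0,"ay": 0,"az": 0,"fingers": 0},
    {"x": 0,"y": 0,"z": -0.8,"ax": 0,"ay": 0,"az": 0,"fingers": 0},
    {"x": 0,"y": 0,"z": -0.9,"ax": 0,"ay": 0,"az": 0,"fingers": 0},
    {"x": 0,"y": 0,"z": -0.9,"ax": 0,"ay": 0,"az": 0,"fingers": 0},
    {"x": 0,"y": 0,"z": -0.6,"ax": 0,"ay": 0,"az": 0,"fingers": 0}
  ]
}}

```text
time_s: 21.6
eef_pos: [0.4423, -0.2702, 0.1913]
eef_rot: [0.001, 3.139, -0.004]
force: [0.1, -0.1, -0.9]
gripper_width: 0.162
grip_force: 58.7
```

Request:
{"api": "move_arm", "payload": {
  "steps": [
    {"x": -0.48,"y": 0.8,"z": 0,"ax": 0,"ay": 0,"az": 0,"fingers": 0},
    {"x": -0.48,"y": 0.8,"z": 0,"ax": 0,"ay": 0,"az": 0,"fingers": 0},
    {"x": -0.48,"y": 0.8,"z": 0,"ax": 0,"ay": 0,"az": 0,"fingers": 0},
    {"x": -0.48,"y": 0.8,"z": 0,"ax": 0,"ay": 0,"az": 0,"fingers": 0},
    {"x": -0.48,"y": 0.8,"z": 0,"ax": 0,"ay": 0,"az": 0,"fingers": 0},
    {"x": -0.48,"y": 0.8,"z": 0,"ax": 0,"ay": 0,"az": 0,"fingers": 0},
    {"x": -0.48,"y": 0.9,"z": 0,"ax": 0,"ay": 0,"az": 0,"fingers": 0},
    {"x": -0.48,"y": 0.9,"z": 0,"ax": 0,"ay": 0,"az": 0,"fingers": 0}
  ]
}}

```text
time_s: 22.6
eef_pos: [0.6345, 0.0613, 0.1891]
eef_rot: [0.001, 3.142, -0.0]
force: [-0.3, -0.1, 0.9]
gripper_width: 0.157
grip_force: 58.7
```

Request:
{"api": "move_arm", "payload": {
  "steps": [
    {"x": 0,"y": 0,"z": 0,"ax": 0,"ay": 0,"az": 0,"fingers": 0},
    {"x": 0,"y": 0,"z": 0,"ax": 0,"ay": 0,"az": 0,"fingers": 0},
    {"x": 0,"y": 0,"z": 0,"ax": 0,"ay": 0,"az": 0,"fingers": 0},
    {"x": 0,"y": 0,"z": 0,"ax": 0,"ay": 0,"az": 0,"fingers": 0},
    {"x": 0,"y": 0,"z": 0,"ax": 0,"ay": 0,"az": 0,"fingers": 0},
    {"x": 0,"y": 0,"z": 0,"ax": 0,"ay": 0,"az": 0,"fingers": 0},
    {"x": 0,"y": 0,"z": 0,"ax": 0,"ay": 0,"az": 0,"fingers": 0},
    {"x": 0,"y": 0,"z": 0,"ax": 0,"ay": 0,"az": 0,"fingers": 0}
  ]
}}

```text
time_s: 23.6
eef_pos: [0.6343, 0.0599, 0.1883]
eef_rot: [-0.001, -3.142, 0.0]
force: [0.2, -0.5, -1.3]
gripper_width: 0.155
grip_force: 58.8
```

```bash
python3 obj.py w7.png;python3 go.py 0.634 0.1355 0.09 90
```

```text
comp [427. 226.] 6960  zpct [0.0314 0.0383 0.0648]
   top box centre [0.6358 0.1367 0.0635] [0.0589 0.0599 0.0054] circ (np.float64(0.6358154184533606), np.float64(0.13642405852593734), np.float64(0.02964536529492441))
   rim-disc box centre (lid) [0.6342 0.1348 0.0428] [0.056  0.0565 0.0059] circ (np.float64(0.6344219046457805), np.float64(0.13502101174160688), np.float64(0.028184656556404085))
comp [207. 223.] 4432  zpct [0.0304 0.0412 0.061 ]
   top box centre [ 0.6337 -0.0171  0.0595] [0.047  0.0479 0.005 ] circ (np.float64(0.6337908356985517), np.float64(-0.01705978450970319), np.float64(0.023631892056236076))
   rim-disc box centre (lid) [ 0.6324 -0.0152  0.039 ] [0.0445 0.0442 0.006 ] circ (np.float64(0.6324690888601655), np.float64(-0.015635936199413447), np.float64(0.02225073920857287))
comp [317. 293.] 11633  zpct [0.1824 0.1839 0.2064]
   top box centre [0.6357 0.0601 0.209 ] [0.0202 0.0409 0.0131] circ (np.float64(0.628367070685541), np.float64(0.06029702960056027), np.float64(0.019175787004565393))
   rim-disc box centre (lid) [0.6336 0.0601 0.1844] [0.0593 0.0581 0.006 ] circ (np.float64(0.6335399309954587), np.float64(0.06009899518256162), np.float64(0.029397232446821592))
t 23.65 pos [0.6343 0.06   0.1883] yaw 89.97 tilt [-0.  0.] grip 0.158 58.8 F [-0.6985  0.1765 -0.1123] j6 -1.6511349064534535
az -0.003 then xyz [0.007 1.51  1.966] level axay [ 0. -0.]
```

View pics/w7.png

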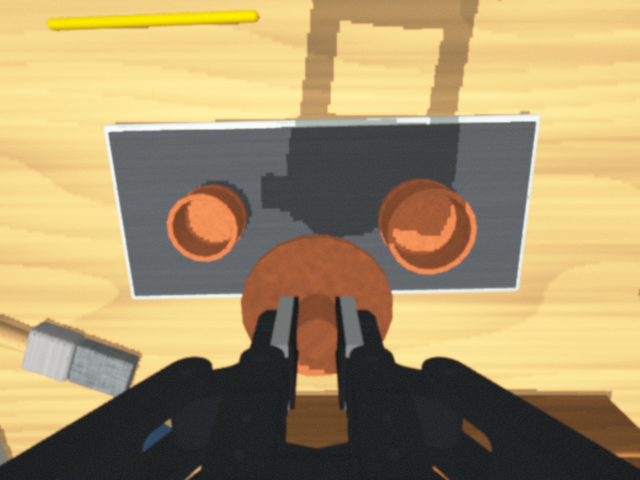

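Wrist view: the held large lid is level at (317,293). The large jar is at (427,226) and the medium jar at (207,223), both wholly on the tray. Offsets are computed; next I'll go over the large jar.

Request:
{"api": "move_arm", "payload": {
  "steps": [
    {"x": -0.03,"y": 0.5,"z": 0,"ax": 0,"ay": 0,"az": 0,"fingers": 0},
    {"x": 0,"y": 0.5,"z": 0,"ax": 0,"ay": 0,"az": 0,"fingers": 0},
    {"x": 0,"y": 0.53,"z": 0.4,"ax": 0,"ay": 0,"az": 0,"fingers": 0},
    {"x": 0,"y": 0,"z": 0.8,"ax": 0,"ay": 0,"az": 0,"fingers": 0},
    {"x": 0,"y": 0,"z": 0.8,"ax": 0,"ay": 0,"az": 0,"fingers": 0},
    {"x": 0,"y": 0,"z": 0,"ax": 0,"ay": 0,"az": 0,"fingers": 0},
    {"x": 0,"y": 0,"z": 0,"ax": 0,"ay": 0,"az": 0,"fingers": 0},
    {"x": 0,"y": 0,"z": 0,"ax": 0,"ay": 0,"az": 0,"fingers": 0}
  ]
}}

```text
time_s: 24.65
eef_pos: [0.6375, 0.1364, 0.0905]
eef_rot: [0.001, 3.137, 0.0]
force: [-0.4, -0.8, -0.5]
gripper_width: 0.157
grip_force: 58.7
```

```bash
python3 go.py 0.6359 0.1364 0.0735 90
```

```text
t 24.65 pos [0.6375 0.1364 0.0905] yaw 89.96 tilt [0.0042 0.0002] grip 0.157 58.7 F [-0.4394 -0.7839 -0.4818] j6 -1.5303780097200825
az -0.005 then xyz [ 0.034 -0.     0.34 ] level axay [0.001 0.03 ]
```

Request:
{"api": "move_arm", "payload": {
  "steps": [
    {"x": 0.01,"y": 0,"z": 0,"ax": 0,"ay": 0,"az": 0,"fingers": 0},
    {"x": 0,"y": 0,"z": 0.12,"ax": 0,"ay": 0,"az": 0,"fingers": 0},
    {"x": 0,"y": 0,"z": 0.08,"ax": 0,"ay": 0,"az": 0,"fingers": 0},
    {"x": 0,"y": 0,"z": 0.06,"ax": 0,"ay": 0,"az": 0,"fingers": 0},
    {"x": 0,"y": 0,"z": 0.04,"ax": 0,"ay": 0,"az": 0,"fingers": 0},
    {"x": 0,"y": 0,"z": 0.02,"ax": 0,"ay": 0,"az": 0,"fingers": 0},
    {"x": 0,"y": 0,"z": 0,"ax": 0,"ay": 0,"az": 0,"fingers": 0},
    {"x": 0,"y": 0,"z": 0,"ax": 0,"ay": 0,"az": 0,"fingers": 0}
  ]
}}

```text
time_s: 25.65
eef_pos: [0.6351, 0.1365, 0.0736]
eef_rot: [-0.001, -3.141, 0.0]
force: [-2.6, 0.9, 7.0]
gripper_width: 0.158
grip_force: 59.6
```

```bash
python3 go.py 0.6359 0.1364 0.0735 90
```

```text
t 25.65 pos [0.6351 0.1365 0.0736] yaw 89.98 tilt [-0.0004 -0.0002] grip 0.158 59.6 F [-2.6229  0.9209  7.0239] j6 -1.5302449428744371
az -0.003 then xyz [-0.016 -0.001  0.002] level axay [-0.001 -0.003]
```

Request:
{"api": "move_arm", "payload": {
  "steps": [
    {"x": 0,"y": 0,"z": 0,"ax": 0,"ay": 0,"az": 0,"fingers": 0.3},
    {"x": 0,"y": 0,"z": 0,"ax": 0,"ay": 0,"az": 0,"fingers": 0.5},
    {"x": 0,"y": 0,"z": 0,"ax": 0,"ay": 0,"az": 0,"fingers": 0.6},
    {"x": 0,"y": 0,"z": -0.4,"ax": 0,"ay": 0,"az": 0,"fingers": 0.6},
    {"x": 0,"y": 0,"z": -0.7,"ax": 0,"ay": 0,"az": 0,"fingers": 0.6},
    {"x": 0,"y": 0,"z": -0.8,"ax": 0,"ay": 0,"az": 0,"fingers": 0.6},
    {"x": 0,"y": 0,"z": -0.6,"ax": 0,"ay": 0,"az": 0,"fingers": 0.6},
    {"x": 0,"y": 0,"z": 0,"ax": 0,"ay": 0,"az": 0,"fingers": 0.6}
  ]
}}

```text
time_s: 26.65
eef_pos: [0.6377, 0.1366, 0.2019]
eef_rot: [0.001, 3.133, 0.001]
force: [-0.3, 0.1, -0.3]
gripper_width: 0.599
grip_force: 0.0
```

Request:
{"api": "move_arm", "payload": {
  "steps": [
    {"x": 0.5,"y": -0.34,"z": 0,"ax": 0,"ay": 0,"az": 0,"fingers": 0.6},
    {"x": 0.5,"y": -0.34,"z": 0,"ax": 0,"ay": 0,"az": 0,"fingers": 0.6},
    {"x": 0.5,"y": -0.34,"z": 0,"ax": 0,"ay": 0,"az": 0,"fingers": 0.6},
    {"x": 0.5,"y": -0.34,"z": 0,"ax": 0,"ay": 0,"az": 0,"fingers": 0.6},
    {"x": 0.5,"y": -0.34,"z": 0,"ax": 0,"ay": 0,"az": 0,"fingers": 0.6},
    {"x": 0.5,"y": -0.34,"z": 0,"ax": 0,"ay": 0,"az": 0,"fingers": 0.6},
    {"x": 0.5,"y": -0.34,"z": 0,"ax": 0,"ay": 0,"az": 0,"fingers": 0.6},
    {"x": 0.5,"y": -0.4,"z": 0,"ax": 0,"ay": 0,"az": 0,"fingers": 0.6}
  ]
}}

```text
time_s: 27.65
eef_pos: [0.4339, -0.0027, 0.197]
eef_rot: [-0.0, -3.14, -0.0]
force: [-0.2, -0.1, 0.3]
gripper_width: 0.599
grip_force: 0.0
```

Request:
{"api": "move_arm", "payload": {
  "steps": [
    {"x": 0,"y": 0,"z": 0,"ax": 0,"ay": 0,"az": 0,"fingers": 0.6},
    {"x": 0,"y": 0,"z": 0,"ax": 0,"ay": 0,"az": 0,"fingers": 0.6},
    {"x": 0,"y": 0,"z": 0,"ax": 0,"ay": 0,"az": 0,"fingers": 0.6},
    {"x": 0,"y": 0,"z": 0,"ax": 0,"ay": 0,"az": 0,"fingers": 0.6},
    {"x": 0,"y": 0,"z": 0,"ax": 0,"ay": 0,"az": 0,"fingers": 0.6},
    {"x": 0,"y": 0,"z": 0,"ax": 0,"ay": 0,"az": 0,"fingers": 0.6},
    {"x": 0,"y": 0,"z": 0,"ax": 0,"ay": 0,"az": 0,"fingers": 0.6},
    {"x": 0,"y": 0,"z": 0,"ax": 0,"ay": 0,"az": 0,"fingers": 0.6}
  ]
}}

```text
time_s: 28.65
eef_pos: [0.4353, -0.0025, 0.1973]
eef_rot: [0.001, 3.142, -0.0]
force: [-0.5, 0.8, -0.3]
gripper_width: 0.601
grip_force: 0.0
```

```bash
python3 top.py | grep terra; python3 obj.py w8.png;python3 go.py 0.4346 -0.002 0.0135 90
```

```text
terra [264.1 191.5] 685 zpct [0.0408 0.068  0.0905] mean [0.6325 0.1347 0.0678] top pts mean [0.6352 0.1361 0.0901] size [0.058  0.0596 0.075 ]
terra [337.  193.6] 420 zpct [0.0282 0.0334 0.0617] mean [ 0.6354 -0.0173  0.0411] top pts mean [ 0.633  -0.0175  0.0599] size [0.0464 0.0459 0.0388]
terra [450.  228.9] 210 zpct [0.0062 0.0104 0.0335] mean [ 0.5665 -0.2621  0.0145] top pts mean [ 0.5668 -0.2644  0.0319] size [0.0354 0.0352 0.0296]
comp [317. 208.] 2491  zpct [0.0087 0.0103 0.0327]
   top box centre [ 0.4347 -0.0016  0.0315] [0.0158 0.0145 0.0049] circ (np.float64(0.43472007207978813), np.float64(-0.0016260278177530618), np.float64(0.0077947476254288574))
   rim-disc box centre (lid) [ 0.4345 -0.0015  0.0106] [0.0465 0.046  0.0054] circ (np.float64(0.4344100212293731), np.float64(-0.0015523272244066244), np.float64(0.022965047420648803))
comp [ 24. 353.] 1412 edge zpct [0.008  0.0107 0.0329]
   top box centre [ 0.5657 -0.2638  0.0314] [0.0147 0.0165 0.0049] circ (np.float64(0.5656603154058607), np.float64(-0.2638146719529467), np.float64(0.007591070360597009))
   rim-disc box centre (lid) [ 0.5657 -0.2635  0.0109] [0.0366 0.0374 0.0059] circ (np.float64(0.5654489017736927), np.float64(-0.26346501907317244), np.float64(0.018111474418564324))
comp [301. 426.] 1999  zpct [0.0226 0.0419 0.2703]
   top box centre [ 0.426  -0.0053  0.2715] [0.002  0.0091 0.0036] circ (np.float64(0.42443213810626945), np.float64(-0.00527303002388449), np.float64(0.004145925569390166))
comp [481. 465.] 948 edge zpct [0.0681 0.0701 0.2822]
   top box centre [0.4196 0.0234 0.2828] [0.0016 0.0026 0.0069] circ (np.float64(0.4194733338457045), np.float64(0.02344452791716875), np.float64(0.001114024547115481))
t 28.75 pos [ 0.4353 -0.0025  0.1973] yaw 89.97 tilt [ 0. -0.] grip 0.6 0.0 F [1.131  0.2631 0.0325] j6 -1.8337010276044372
az -0.004 then xyz [0.014 0.009 3.676] level axay [-0.  0.]
```

The large lid is seated (knob top z≈0.0905; expected 0.091). Now I'll fetch the medium lid.

Request:
{"api": "move_arm", "payload": {
  "steps": [
    {"x": 0.01,"y": 0.015,"z": 0.8,"ax": 0,"ay": 0,"az": 0,"fingers": 0.6},
    {"x": 0,"y": 0,"z": 0.8,"ax": 0,"ay": 0,"az": 0,"fingers": 0.6},
    {"x": 0,"y": 0,"z": 0.8,"ax": 0,"ay": 0,"az": 0,"fingers": 0.6},
    {"x": 0,"y": 0,"z": 0.8,"ax": 0,"ay": 0,"az": 0,"fingers": 0.6},
    {"x": 0,"y": 0,"z": 0.46,"ax": 0,"ay": 0,"az": 0,"fingers": 0.6},
    {"x": 0,"y": 0,"z": 0,"ax": 0,"ay": 0,"az": 0,"fingers": 0.4},
    {"x": 0,"y": 0,"z": 0,"ax": 0,"ay": 0,"az": 0,"fingers": 0},
    {"x": 0,"y": 0,"z": 0,"ax": 0,"ay": 0,"az": 0,"fingers": 0}
  ]
}}

```text
time_s: 29.75
eef_pos: [0.4355, -0.0019, 0.0154]
eef_rot: [0.001, 3.139, -0.001]
force: [-1.5, 0.6, -0.1]
gripper_width: 0.155
grip_force: 58.5
```

Request:
{"api": "move_arm", "payload": {
  "steps": [
    {"x": 0,"y": 0,"z": 0,"ax": 0,"ay": 0,"az": 0,"fingers": 0},
    {"x": 0,"y": 0,"z": 0,"ax": 0,"ay": 0,"az": 0,"fingers": 0},
    {"x": 0,"y": 0,"z": 0,"ax": 0,"ay": 0,"az": 0,"fingers": 0},
    {"x": 0,"y": 0,"z": -0.3,"ax": 0,"ay": 0,"az": 0,"fingers": 0},
    {"x": 0,"y": 0,"z": -0.8,"ax": 0,"ay": 0,"az": 0,"fingers": 0},
    {"x": 0,"y": 0,"z": -0.9,"ax": 0,"ay": 0,"az": 0,"fingers": 0},
    {"x": 0,"y": 0,"z": -0.9,"ax": 0,"ay": 0,"az": 0,"fingers": 0},
    {"x": 0,"y": 0,"z": -0.6,"ax": 0,"ay": 0,"az": 0,"fingers": 0}
  ]
}}

```text
time_s: 30.75
eef_pos: [0.435, -0.0017, 0.1915]
eef_rot: [0.001, 3.139, -0.001]
force: [0.6, -0.8, -0.6]
gripper_width: 0.157
grip_force: 58.7
```

Request:
{"api": "move_arm", "payload": {
  "steps": [
    {"x": -0.5,"y": 0.13,"z": 0,"ax": 0,"ay": 0,"az": 0,"fingers": 0},
    {"x": -0.5,"y": 0.13,"z": 0,"ax": 0,"ay": 0,"az": 0,"fingers": 0},
    {"x": -0.5,"y": 0.13,"z": 0,"ax": 0,"ay": 0,"az": 0,"fingers": 0},
    {"x": -0.5,"y": 0.13,"z": 0,"ax": 0,"ay": 0,"az": 0,"fingers": 0},
    {"x": -0.5,"y": 0.13,"z": 0,"ax": 0,"ay": 0,"az": 0,"fingers": 0},
    {"x": -0.5,"y": 0.13,"z": 0,"ax": 0,"ay": 0,"az": 0,"fingers": 0},
    {"x": -0.5,"y": 0.13,"z": 0,"ax": 0,"ay": 0,"az": 0,"fingers": 0},
    {"x": -0.48,"y": 0.13,"z": 0,"ax": 0,"ay": 0,"az": 0,"fingers": 0}
  ]
}}

```text
time_s: 31.75
eef_pos: [0.634, 0.0505, 0.189]
eef_rot: [-0.001, -3.141, -0.0]
force: [-0.1, -0.4, -0.4]
gripper_width: 0.158
grip_force: 58.7
```

Request:
{"api": "move_arm", "payload": {
  "steps": [
    {"x": 0,"y": 0,"z": 0,"ax": 0,"ay": 0,"az": 0,"fingers": 0},
    {"x": 0,"y": 0,"z": 0,"ax": 0,"ay": 0,"az": 0,"fingers": 0},
    {"x": 0,"y": 0,"z": 0,"ax": 0,"ay": 0,"az": 0,"fingers": 0},
    {"x": 0,"y": 0,"z": 0,"ax": 0,"ay": 0,"az": 0,"fingers": 0},
    {"x": 0,"y": 0,"z": 0,"ax": 0,"ay": 0,"az": 0,"fingers": 0},
    {"x": 0,"y": 0,"z": 0,"ax": 0,"ay": 0,"az": 0,"fingers": 0},
    {"x": 0,"y": 0,"z": 0,"ax": 0,"ay": 0,"az": 0,"fingers": 0},
    {"x": 0,"y": 0,"z": 0,"ax": 0,"ay": 0,"az": 0,"fingers": 0}
  ]
}}

```text
time_s: 32.75
eef_pos: [0.6338, 0.0502, 0.1893]
eef_rot: [0.001, 3.142, -0.0]
force: [-0.4, 1.0, -0.3]
gripper_width: 0.16
grip_force: 58.7
```

```bash
python3 obj.py w9.png;python3 go.py 0.634 -0.017 0.09 90
```

```text
comp [442. 227.] 7420  zpct [0.0321 0.069  0.0914]
   top box centre [0.635  0.1363 0.0901] [0.0155 0.0157 0.0054] circ (np.float64(0.6349094285557532), np.float64(0.13628602160675493), np.float64(0.007846457177228011))
   rim-disc box centre (lid) [0.635  0.1365 0.0694] [0.0595 0.0597 0.006 ] circ (np.float64(0.6349304035251601), np.float64(0.13640653821268003), np.float64(0.02972933012717451))
comp [221. 223.] 4261  zpct [0.0305 0.0412 0.061 ]
   top box centre [ 0.6339 -0.0168  0.0595] [0.0474 0.0469 0.0051] circ (np.float64(0.6337761561554494), np.float64(-0.017014296649939198), np.float64(0.023626510991639857))
   rim-disc box centre (lid) [ 0.6322 -0.0155  0.039 ] [0.0439 0.0444 0.0059] circ (np.float64(0.6322699732478219), np.float64(-0.015758271381875744), np.float64(0.022089392209956524))
comp [317. 297.] 7238  zpct [0.1827 0.1846 0.2069]
   top box centre [0.6332 0.0504 0.2079] [0.0166 0.0135 0.0099] circ (np.float64(0.6328927597117328), np.float64(0.05056153281993597), np.float64(0.008232718966190152))
   rim-disc box centre (lid) [0.6328 0.0503 0.1849] [0.0472 0.0464 0.006 ] circ (np.float64(0.63276163241999), np.float64(0.05034764097822453), np.float64(0.02340942115413115))
t 32.8 pos [0.6338 0.0502 0.1893] yaw 89.97 tilt [-0.  0.] grip 0.157 58.7 F [ 0.661   0.4093 -0.2565] j6 -1.6666916368130773
az -0.004 then xyz [-0.004 -1.345  1.986] level axay [ 0. -0.]
```

View pics/w9.png

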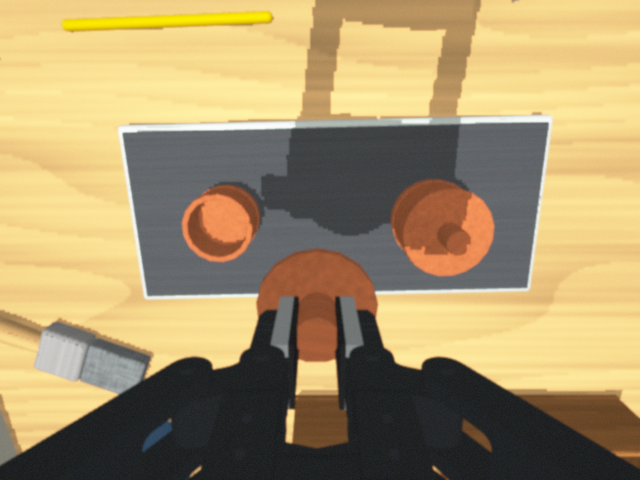

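Wrist view: the large lid is seated at (442,227), the medium jar is open at (221,223), and the medium lid is held level at (317,297). Placing it.

Request:
{"api": "move_arm", "payload": {
  "steps": [
    {"x": -0.01,"y": -0.45,"z": 0,"ax": 0,"ay": 0,"az": 0,"fingers": 0},
    {"x": 0,"y": -0.45,"z": 0,"ax": 0,"ay": 0,"az": 0,"fingers": 0},
    {"x": 0,"y": -0.445,"z": 0.4,"ax": 0,"ay": 0,"az": 0,"fingers": 0},
    {"x": 0,"y": 0,"z": 0.8,"ax": 0,"ay": 0,"az": 0,"fingers": 0},
    {"x": 0,"y": 0,"z": 0.8,"ax": 0,"ay": 0,"az": 0,"fingers": 0},
    {"x": 0,"y": 0,"z": 0,"ax": 0,"ay": 0,"az": 0,"fingers": 0},
    {"x": 0,"y": 0,"z": 0,"ax": 0,"ay": 0,"az": 0,"fingers": 0},
    {"x": 0,"y": 0,"z": 0,"ax": 0,"ay": 0,"az": 0,"fingers": 0}
  ]
}}

```text
time_s: 33.8
eef_pos: [0.6359, -0.0177, 0.0915]
eef_rot: [0.001, 3.138, -0.001]
force: [-0.0, -0.4, -1.3]
gripper_width: 0.155
grip_force: 58.7
```

```bash
python3 go.py 0.6343 -0.0171 0.0697 90
```

```text
t 33.8 pos [ 0.6359 -0.0177  0.0915] yaw 89.96 tilt [ 0.0041 -0.0009] grip 0.155 58.7 F [-0.0298 -0.4442 -1.3089] j6 -1.7731855902507296
az -0.005 then xyz [0.033 0.012 0.435] level axay [-0.006  0.029]
```

Request:
{"api": "move_arm", "payload": {
  "steps": [
    {"x": 0,"y": 0,"z": 0.05,"ax": 0,"ay": 0,"az": 0,"fingers": 0},
    {"x": 0,"y": 0,"z": 0.12,"ax": 0,"ay": 0,"az": 0,"fingers": 0},
    {"x": 0,"y": 0,"z": 0.09,"ax": 0,"ay": 0,"az": 0,"fingers": 0},
    {"x": 0,"y": 0,"z": 0.07,"ax": 0,"ay": 0,"az": 0,"fingers": 0},
    {"x": 0,"y": 0,"z": 0.05,"ax": 0,"ay": 0,"az": 0,"fingers": 0},
    {"x": 0,"y": 0,"z": 0.03,"ax": 0,"ay": 0,"az": 0,"fingers": 0},
    {"x": 0,"y": 0,"z": 0,"ax": 0,"ay": 0,"az": 0,"fingers": 0},
    {"x": 0,"y": 0,"z": 0,"ax": 0,"ay": 0,"az": 0,"fingers": 0}
  ]
}}

```text
time_s: 34.8
eef_pos: [0.6342, -0.017, 0.0702]
eef_rot: [-0.001, -3.142, 0.0]
force: [-2.7, 0.6, 7.2]
gripper_width: 0.155
grip_force: 59.6
```

```bash
python3 go.py 0.6343 -0.0171 0.0697 90
```

```text
t 34.8 pos [ 0.6342 -0.017   0.0702] yaw 89.98 tilt [-0.     -0.0001] grip 0.155 59.6 F [-2.7473  0.565   7.1841] j6 -1.7730078392953665
az -0.002 then xyz [-0.002 -0.002  0.009] level axay [-0.001 -0.   ]
```

Seated. I'll release, rise, and return to the fader.

Request:
{"api": "move_arm", "payload": {
  "steps": [
    {"x": 0,"y": 0,"z": 0,"ax": 0,"ay": 0,"az": 0,"fingers": 0.3},
    {"x": 0,"y": 0,"z": 0,"ax": 0,"ay": 0,"az": 0,"fingers": 0.5},
    {"x": 0,"y": 0,"z": 0,"ax": 0,"ay": 0,"az": 0,"fingers": 0.6},
    {"x": 0,"y": 0,"z": -0.4,"ax": 0,"ay": 0,"az": 0,"fingers": 0.6},
    {"x": 0,"y": 0,"z": -0.7,"ax": 0,"ay": 0,"az": 0,"fingers": 0.6},
    {"x": 0,"y": 0,"z": -0.7,"ax": 0,"ay": 0,"az": 0,"fingers": 0.6},
    {"x": 0,"y": 0,"z": -0.5,"ax": 0,"ay": 0,"az": -0.65,"fingers": 0.6},
    {"x": 0,"y": 0,"z": 0,"ax": 0,"ay": 0,"az": -0.64,"fingers": 0.6}
  ]
}}

```text
time_s: 35.8
eef_pos: [0.6364, -0.0174, 0.1883]
eef_rot: [-0.286, 3.121, -0.003]
force: [-0.0, 0.5, -0.7]
gripper_width: 0.606
grip_force: 0.0
```

Request:
{"api": "move_arm", "payload": {
  "steps": [
    {"x": 0.43,"y": 0.66,"z": 0,"ax": 0,"ay": 0,"az": 0,"fingers": 0.6},
    {"x": 0.43,"y": 0.66,"z": 0,"ax": 0,"ay": 0,"az": 0,"fingers": 0.6},
    {"x": 0.44,"y": 0.67,"z": 0,"ax": 0,"ay": 0,"az": 0,"fingers": 0.6},
    {"x": 0.44,"y": 0.67,"z": 0,"ax": 0,"ay": 0,"az": 0,"fingers": 0.6},
    {"x": 0.44,"y": 0.67,"z": 0,"ax": 0,"ay": 0,"az": 0,"fingers": 0.6},
    {"x": 0.44,"y": 0.66,"z": 0,"ax": 0,"ay": 0,"az": 0,"fingers": 0.6},
    {"x": 0.44,"y": 0.66,"z": 0,"ax": 0,"ay": 0,"az": 0,"fingers": 0.6},
    {"x": 0.44,"y": 0.66,"z": 0,"ax": 0,"ay": 0,"az": 0,"fingers": 0.6}
  ]
}}

```text
time_s: 36.8
eef_pos: [0.4143, 0.2139, 0.1852]
eef_rot: [-0.281, 3.127, 0.001]
force: [0.3, -0.4, 0.1]
gripper_width: 0.601
grip_force: 0.0
```

Request:
{"api": "move_arm", "payload": {
  "steps": [
    {"x": 0,"y": 0,"z": 0,"ax": 0,"ay": 0,"az": 0,"fingers": 0.6},
    {"x": 0,"y": 0,"z": 0,"ax": 0,"ay": 0,"az": 0,"fingers": 0.6},
    {"x": 0,"y": 0,"z": 0,"ax": 0,"ay": 0,"az": 0,"fingers": 0.6},
    {"x": 0,"y": 0,"z": 0,"ax": 0,"ay": 0,"az": 0,"fingers": 0.6},
    {"x": 0,"y": 0,"z": 0,"ax": 0,"ay": 0,"az": 0,"fingers": 0.6},
    {"x": 0,"y": 0,"z": 0,"ax": 0,"ay": 0,"az": 0,"fingers": 0.6},
    {"x": 0,"y": 0,"z": 0,"ax": 0,"ay": 0,"az": 0,"fingers": 0.6},
    {"x": 0,"y": 0,"z": 0,"ax": 0,"ay": 0,"az": 0,"fingers": 0.6}
  ]
}}

```text
time_s: 37.8
eef_pos: [0.4147, 0.2129, 0.1838]
eef_rot: [0.282, -3.129, 0.0]
force: [0.0, 0.8, -0.7]
gripper_width: 0.6
grip_force: 0.0
```

```bash
python3 top.py | grep terra;cat > lev.py <<'E'
# fader minus pointer along the console's y axis, joint values
from h import *
import sys
p,d,c,T=cam("wrist");X=cloud(d,c,T);cv2.imwrite("pics/"+sys.argv[1],p[...,::-1])
a=np.radians(100.3);u=np.array([np.cos(a),np.sin(a)]);n=np.array([u[1],-u[0]])
o=np.array([0.4145,0.2130])  # TCP at off stop = v 0
h=cv2.cvtColor(p,cv2.COLOR_RGB2HSV)
g=(X[...,2]>.0635)&(X[...,2]<.071)&(d>0)&(p.max(2)<90)
for m,st,ce in comps(g,200):
    q=ray(np.argwhere(m)[:,::-1],c,T,.067)[:,:2]-o;y=q@u;x=q@n;print("grip v mid",(np.percentile(y,1)+np.percentile(y,99))/2,"mean",y.mean(),"width",np.ptp(y),"x",x.min(),x.max())
b=(h[...,0]>12)&(h[...,0]<32)&(h[...,1]>90)&(X[...,2]>.02)&(X[...,2]<.04)
for m,st,ce in comps(b,100):
    q=ray(np.argwhere(m)[:,::-1],c,T,.029)[:,:2]-o;y=q@u;x=q@n
    for lo in np.arange(x.min(),x.min()+.012,.002):
        k=(x>=lo)&(x<lo+.002);print("  pointer x",round(lo,4),"v",y[k].mean().round(4),"w",np.ptp(y[k]).round(4))
E
python3 lev.py w10.png; python3 go.py 0.4145 0.2130 0.0425 100.3
```

```text
terra [264.1 191.5] 684 zpct [0.0423 0.0681 0.0899] mean [0.6326 0.1348 0.0679] top pts mean [0.635  0.1361 0.0896] size [0.0578 0.0577 0.0634]
terra [336.9 193.2] 433 zpct [0.0437 0.0643 0.087 ] mean [ 0.6315 -0.0162  0.0654] top pts mean [ 0.6339 -0.0167  0.0862] size [0.0456 0.0458 0.0618]
terra [450.  228.9] 207 zpct [0.006  0.0099 0.0333] mean [ 0.5664 -0.2621  0.0144] top pts mean [ 0.5665 -0.2638  0.0316] size [0.0354 0.0361 0.0301]
grip v mid 0.001174163747601229 mean 0.001169921250616578 width 0.018878513385060386 x -0.015875765182080167 0.01085021393207123
  pointer x 0.0169 v 0.0887 w 0.0038
  pointer x 0.0189 v 0.0889 w 0.0039
  pointer x 0.0209 v 0.0891 w 0.0038
  pointer x 0.0229 v 0.0888 w 0.0046
  pointer x 0.0249 v 0.0868 w 0.0091
  pointer x 0.0269 v 0.0869 w 0.0107
t 37.9 pos [0.4147 0.213  0.1838] yaw 100.29 tilt [-0.0001  0.    ] grip 0.603 0.0 F [ 0.7848 -0.2092 -0.4183] j6 -1.5164641042975482
az -0.001 then xyz [0.003 0.001 2.826] level axay [ 0. -0.]
```

View pics/w10.png

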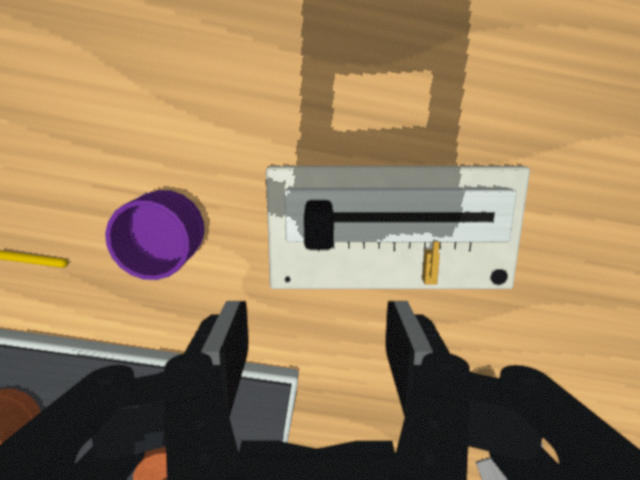

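Wrist view: the fader is at the off end (318,225) and the pointer tip at (431,243), v≈0.088. Both lids are seated (knob tops z≈0.0905 and 0.087). Now I'll push the fader to full.

Request:
{"api": "move_arm", "payload": {
  "steps": [
    {"x": 0,"y": 0,"z": 0.8,"ax": 0,"ay": 0,"az": 0,"fingers": 0.6},
    {"x": 0,"y": 0,"z": 0.8,"ax": 0,"ay": 0,"az": 0,"fingers": 0.6},
    {"x": 0,"y": 0,"z": 0.8,"ax": 0,"ay": 0,"az": 0,"fingers": 0.6},
    {"x": 0,"y": 0,"z": 0.42,"ax": 0,"ay": 0,"az": 0,"fingers": 0.6},
    {"x": 0,"y": 0,"z": 0,"ax": 0,"ay": 0,"az": 0,"fingers": 0},
    {"x": 0,"y": 0,"z": 0,"ax": 0,"ay": 0,"az": 0,"fingers": 0},
    {"x": 0,"y": 0,"z": 0,"ax": 0,"ay": 0,"az": 0,"fingers": 0},
    {"x": 0,"y": 0,"z": 0,"ax": 0,"ay": 0,"az": 0,"fingers": 0}
  ]
}}

```text
time_s: 38.9
eef_pos: [0.4147, 0.2138, 0.0434]
eef_rot: [-0.281, 3.128, 0.002]
force: [-0.3, 5.5, -7.9]
gripper_width: 0.225
grip_force: 59.1
```

Request:
{"api": "move_arm", "payload": {
  "steps": [
    {"x": 0,"y": 0.3,"z": 0,"ax": 0,"ay": 0,"az": 0,"fingers": 0},
    {"x": 0,"y": 0.4,"z": 0,"ax": 0,"ay": 0,"az": 0,"fingers": 0},
    {"x": 0,"y": 0.4,"z": 0,"ax": 0,"ay": 0,"az": 0,"fingers": 0},
    {"x": 0,"y": 0.4,"z": 0,"ax": 0,"ay": 0,"az": 0,"fingers": 0},
    {"x": 0,"y": 0.4,"z": 0,"ax": 0,"ay": 0,"az": 0,"fingers": 0},
    {"x": 0,"y": 0.3,"z": 0,"ax": 0,"ay": 0,"az": 0,"fingers": 0},
    {"x": 0,"y": 0.14,"z": 0,"ax": 0,"ay": 0,"az": 0,"fingers": 0},
    {"x": 0,"y": 0.07,"z": 0,"ax": 0,"ay": 0,"az": 0,"fingers": 0}
  ]
}}

```text
time_s: 39.9
eef_pos: [0.3932, 0.3319, 0.0433]
eef_rot: [-0.283, 3.128, 0.0]
force: [-0.2, -1.0, -0.4]
gripper_width: 0.218
grip_force: 60.3
```

Request:
{"api": "move_arm", "payload": {
  "steps": [
    {"x": 0,"y": 0.05,"z": 0,"ax": 0,"ay": 0,"az": 0,"fingers": 0},
    {"x": 0,"y": 0.03,"z": 0,"ax": 0,"ay": 0,"az": 0,"fingers": 0},
    {"x": 0,"y": 0,"z": 0,"ax": 0,"ay": 0,"az": 0,"fingers": 0},
    {"x": 0,"y": 0,"z": 0,"ax": 0,"ay": 0,"az": 0,"fingers": 0},
    {"x": 0,"y": 0,"z": 0,"ax": 0,"ay": 0,"az": 0,"fingers": 0},
    {"x": 0,"y": 0,"z": 0,"ax": 0,"ay": 0,"az": 0,"fingers": 0},
    {"x": 0,"y": 0,"z": 0,"ax": 0,"ay": 0,"az": 0,"fingers": 0},
    {"x": 0,"y": 0,"z": 0,"ax": 0,"ay": 0,"az": 0,"fingers": 0}
  ]
}}

```text
time_s: 40.9
eef_pos: [0.3931, 0.3324, 0.0433]
eef_rot: [0.284, -3.128, 0.007]
force: [3.6, -13.3, 3.3]
gripper_width: 0.217
grip_force: 60.9
```

```bash
python3 go.py 0.3984 0.3009 0.0425 100.3
```

```text
t 40.9 pos [0.3931 0.3324 0.0433] yaw 100.37 tilt [-0.0003 -0.0042] grip 0.217 60.9 F [  3.6228 -13.2534   3.3295] j6 -1.2598522091413988
az 0.009 then xyz [ 0.008 -0.638  0.019] level axay [-0.029 -0.007]
```

At the full stop (−13 N, 121 mm of travel). Now back to about v=0.088.

Request:
{"api": "move_arm", "payload": {
  "steps": [
    {"x": 0,"y": -0.1,"z": 0,"ax": 0,"ay": 0,"az": 0,"fingers": 0},
    {"x": 0,"y": -0.2,"z": 0,"ax": 0,"ay": 0,"az": 0,"fingers": 0},
    {"x": 0,"y": -0.2,"z": 0,"ax": 0,"ay": 0,"az": 0,"fingers": 0},
    {"x": 0,"y": -0.15,"z": 0,"ax": 0,"ay": 0,"az": 0,"fingers": 0},
    {"x": 0,"y": -0.05,"z": 0,"ax": 0,"ay": 0,"az": 0,"fingers": 0},
    {"x": 0,"y": 0,"z": 0,"ax": 0,"ay": 0,"az": 0,"fingers": 0},
    {"x": 0,"y": 0,"z": 0,"ax": 0,"ay": 0,"az": 0,"fingers": 0},
    {"x": 0,"y": 0,"z": 0,"ax": 0,"ay": 0,"az": 0,"fingers": 0}
  ]
}}

```text
time_s: 41.9
eef_pos: [0.399, 0.3003, 0.0433]
eef_rot: [-0.282, 3.129, -0.001]
force: [-0.2, -0.7, 6.1]
gripper_width: 0.22
grip_force: 61.2
```

```bash
python3 go.py 0.3989 0.3006 0.0425 100.3
```

```text
t 41.9 pos [0.399  0.3003 0.0433] yaw 100.29 tilt [ 0.0005 -0.0003] grip 0.22 61.2 F [-0.1818 -0.6941  6.0752] j6 -1.3283862322850655
az -0.001 then xyz [0.    0.007 0.016] level axay [-0.003  0.003]
```

Request:
{"api": "move_arm", "payload": {
  "steps": [
    {"x": 0,"y": 0,"z": 0,"ax": 0,"ay": 0,"az": 0,"fingers": 0.4},
    {"x": 0,"y": 0,"z": 0,"ax": 0,"ay": 0,"az": 0,"fingers": 0.6},
    {"x": 0,"y": 0,"z": 0,"ax": 0,"ay": 0,"az": 0,"fingers": 0.6},
    {"x": 0,"y": 0,"z": -0.6,"ax": 0,"ay": 0,"az": 0,"fingers": 0.6},
    {"x": 0,"y": 0,"z": -0.8,"ax": 0,"ay": 0,"az": 0,"fingers": 0.6},
    {"x": 0,"y": 0,"z": -0.8,"ax": 0,"ay": 0,"az": 0,"fingers": 0.6},
    {"x": 0,"y": 0,"z": -0.6,"ax": 0,"ay": 0,"az": 0,"fingers": 0.6},
    {"x": 0,"y": 0,"z": 0,"ax": 0,"ay": 0,"az": 0,"fingers": 0.6}
  ]
}}

```text
time_s: 42.9
eef_pos: [0.4002, 0.3017, 0.1849]
eef_rot: [-0.281, 3.123, 0.003]
force: [-0.9, -0.4, -0.3]
gripper_width: 0.598
grip_force: 0.0
```

Request:
{"api": "move_arm", "payload": {
  "steps": [
    {"x": 0,"y": 0,"z": 0,"ax": 0,"ay": 0,"az": 0,"fingers": 0.6},
    {"x": 0,"y": 0,"z": 0,"ax": 0,"ay": 0,"az": 0,"fingers": 0.6},
    {"x": 0,"y": 0,"z": 0,"ax": 0,"ay": 0,"az": 0,"fingers": 0.6},
    {"x": 0,"y": 0,"z": 0,"ax": 0,"ay": 0,"az": 0,"fingers": 0.6},
    {"x": 0,"y": 0,"z": 0,"ax": 0,"ay": 0,"az": 0,"fingers": 0.6},
    {"x": 0,"y": 0,"z": 0,"ax": 0,"ay": 0,"az": 0,"fingers": 0.6},
    {"x": 0,"y": 0,"z": 0,"ax": 0,"ay": 0,"az": 0,"fingers": 0.6},
    {"x": 0,"y": 0,"z": 0,"ax": 0,"ay": 0,"az": 0,"fingers": 0.6}
  ]
}}

```text
time_s: 43.9
eef_pos: [0.3987, 0.301, 0.1829]
eef_rot: [-0.282, 3.129, 0.0]
force: [-0.6, -0.0, -0.0]
gripper_width: 0.598
grip_force: 0.0
```

```bash
python3 lev.py w11.png; python3 lev.py w11.png | grep grip; python3 go.py 0.3989 0.3006 0.0425 100.3; python3 -c "
import cv2;p=cv2.imread('pics/w11.png');cv2.imwrite('pics/c11.png',cv2.resize(p[150:310,180:460],None,fx=2.8,fy=2.8,interpolation=cv2.INTER_CUBIC))"
```

```text
grip v mid 0.08876546319586998 mean 0.0887996282292264 width 0.01874441605844017 x -0.015995458022020778 0.011320004334143513
  pointer x 0.0245 v 0.089 w 0.0083
  pointer x 0.0265 v 0.0891 w 0.009
  pointer x 0.0285 v 0.089 w 0.009
  pointer x 0.0305 v 0.089 w 0.0091
  pointer x 0.0325 v 0.089 w 0.0091
  pointer x 0.0345 v 0.089 w 0.0091
grip v mid 0.08878029137120032 mean 0.08883923256523338 width 0.018830188461776698 x -0.015960591052417553 0.01135821716947543
t 44.0 pos [0.3987 0.301  0.1829] yaw 100.29 tilt [0.0001 0.    ] grip 0.601 0.0 F [-0.4325 -0.2412 -0.0513] j6 -1.3277807673626953
az -0.002 then xyz [-0.002 -0.008  2.807] level axay [0.    0.001]
```

View pics/c11.png

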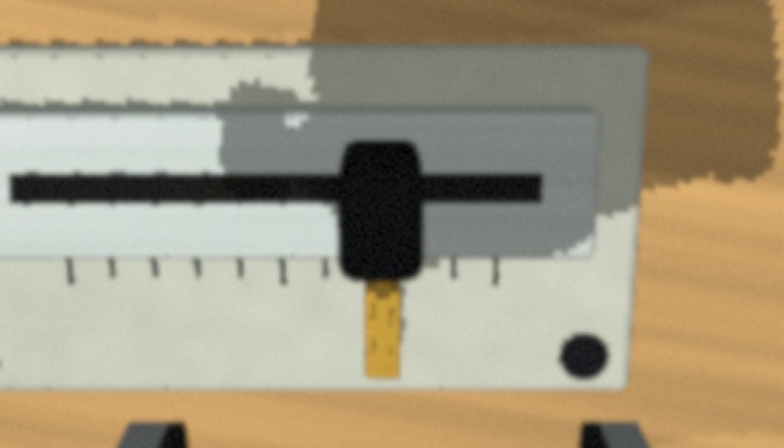

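In the crop, the grip (380,210) and pointer (382,330) line up, with v 0.0888 against 0.0890. I'll make a last check of the jars and hand in.

```bash
python3 top.py | grep terra; python3 -c "
from h import *
p,d,c,T=cam('scene');cv2.imwrite('pics/end.png',p[...,::-1])"
```

```text
terra [336.9 193.3] 431 zpct [0.0407 0.0645 0.0872] mean [ 0.6313 -0.0163  0.0653] top pts mean [ 0.6339 -0.0168  0.0865] size [0.046  0.0456 0.0622]
terra [268.7 200.4] 680 zpct [0.0469 0.0682 0.09  ] mean [0.614  0.1245 0.0684] top pts mean [0.6157 0.1261 0.0899] size [0.0576 0.0588 0.063 ]
terra [450.  228.9] 203 zpct [0.006  0.0101 0.0329] mean [ 0.5665 -0.2621  0.0148] top pts mean [ 0.567  -0.2639  0.0315] size [0.0332 0.0355 0.0302]
```

View pics/end.png

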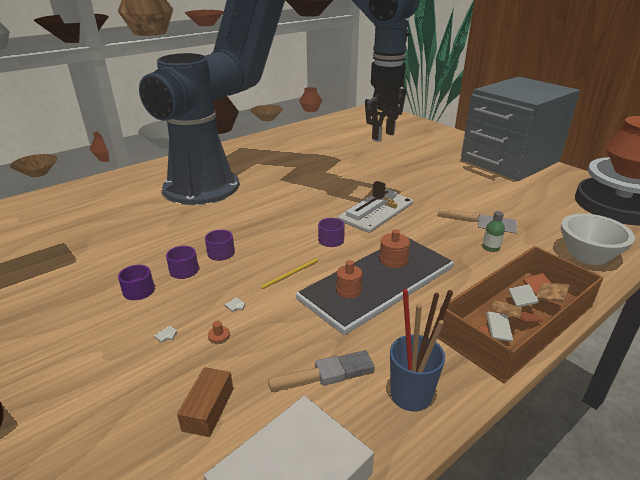

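The scene view shows both lidded jars upright on the tray at (350,280) and (395,248). The large one was knocked about 2 cm, to (0.616,0.126). It is still about 20 mm inside the tray edge and its lid is still seated (knob top z≈0.090). Handing in.

```bash
python3 -c "
from station import manip
print(manip.hand_in())"
```

```text
the job is handed in; nothing more can be done
None
```

I handed the job in at about 44 s: with the fader off, the large and medium jars (no small jar was there) were put on the tray and lidded, then the fader went to full and back level with the pointer (0.0888 against 0.0890 m); the judging result was not shown.

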